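# Caliper check of awl handle blanks

### The job

Check the awl-handle blanks lying on the black rubber mat in the bench caliper, one at a time from left to right, because the caliper logs its readings in that order: lay the blank on the two white rails against the two-legged steel anvil, slide the jaw shut until it presses firmly on the blank for a second, then slide it back and take the blank out. Lay each blank that reads 24 mm in a free notch of the wooden case, and put each that reads 28 mm back on the mat to be planed again. When all are sorted, close the lid of the case and press its front down until the catch snaps and the lid is fully shut; leave the other things on the bench alone.

Things in the scene. Friction and masses are not known exactly. Their poses are not given: they have to be found in the camera images.
- blank_a: First blank from the left, if present (else blank_b is). Square beech bar lying on a side, 24 or 28 mm thick (the caliper tells), 0.08 kg. Origin on its axis at mid-length, half its thickness above its support; its x axis runs along it to a brass ferrule: it reaches 60 mm behind the origin and 67 mm ahead of it; the square itself ends at +55 mm.
- blank_b: Like blank_a and in the same first place from the left; exactly one of blank_a and blank_b is there in a run (the other is None throughout).
- blank_c: Like blank_a, in the second place from the left. One or both of blank_c and blank_d are there in a run; an absent one is None throughout.
- blank_d: Like blank_a, in the third place from the left. One or both of blank_c and blank_d are there in a run.
- mat: Fixed black rubber mat, 170 (x) x 260 (y) x 3 mm, origin at the centre of its underside. The blanks lie on it in a row in places about 90 mm apart along its y (+y is left), their lengths roughly along its x.
- gauge: Fixed bench caliper, grey base 128 (x) x 212 (y) x 14.5 mm, origin at the centre of its underside; the jaw slides along y. A blank lies across it, along x, on two white rails at x = -45 and +45 mm (6 mm wide, tops at z = 34 mm, from y = -25 to +55 mm). Between the rails and legs the fingers have room down to the base.
- anvil_face (a point): Middle of the anvil's contact plane, at x = 0, y = +55, z = 34 mm in the gauge's frame, looking to its -y. Anvil and jaw each meet the blank with two steel legs at x = -33 and +33 mm, 11 mm wide, reaching 36 mm back from the faces to a crossbar, tops at z = 56.5 mm; between the legs a gap 55 mm wide is open down to the base for a finger.
- jaw (a joint): Sliding jaw of the caliper: gap between jaw and anvil faces in m, the caliper's reading, 0 (shut) to 0.066 (open stop). It slides along the gauge's +y to shut, with about 2 N of friction, and stays where it is left. A push of about 10 N on the fin once the blank meets both faces is a firm press; the caliper takes its reading when the press lasts half a second or more.
- jaw_grip (a point): Middle of the top of the jaw's black grip fin, 80 mm above the gauge's origin and 67 mm behind (-y of) the jaw's faces. The fin is 34 mm along the gauge's x, 14 mm thick along its y, and stands 49 mm out of the carriage. The crossbar 36 to 46 mm behind the faces is only 39.5 mm high, the legs before it 56.5 mm. A readout box (top 42 mm high) lies beside it on +x. Pinch along y.
- case: Fixed wooden case, 160 (x) x 220 (y) x 66 mm, walls 7 mm, origin at the centre of its underside, hinge at the +x rim. Two ribs at x = -40 and +40 mm (9 mm thick) carry three notches at y = -58, 0, +58 mm, 34 mm wide, floors at z = 26 mm, teeth up to 40.5 mm. A blank lies along x, middle near x = 0, either way round; finger room between the ribs (floor z = 6 mm).
- lid (a joint): Lid of the case, rad: 0 fully shut, 1.95 fully open (starts at 1.8 to 1.93, leaning back, held by hinge friction). Brought forward of about 1.1 rad it sinks shut slowly by itself and comes to rest on the sprung ball catch, ajar at about 0.06; a push down of about 10 N on its front edge snaps it past the catch, and it stays.
- lid_edge (a point): Middle of the lid's free (front) edge on its outer face, 160 mm from the hinge line at x = +80, z = 67 mm of the case. Lid 9 mm thick. Open, it is the top edge, 0.22 m above the table, outer face towards +x. A brass tongue 30 mm wide at the middle of the edge stands 9 mm out of it and reaches 19 mm past the inner face (towards the robot when open).
- awl: Finished awl with turned wooden handle, 128 mm long: leave alone.
- weight: Brown leather-covered paper weight, 45 x 85 x 34 mm: leave alone.
- brass_weight: Square brass weight with a knob, 50 x 50 x 42 mm: leave alone.
- scale: Grey metal scale bar, 114 x 30 x 7 mm, lying flat: leave alone.

How it is judged (in metres and radians):
On the way, in this order (a step that is already met when the one before it is completed fails the run):
1. the first blank from the left is pressed between the caliper's jaw and anvil ((contact force between each of jaw, anvil and blank_a above 3 N or contact force between each of jaw, anvil and blank_b above 3 N)), for 0.4 s.
2. then the blank from the second place, if there is one, is pressed between jaw and anvil (contact force between each of jaw, anvil and blank_c above 3 N), for 0.4 s.
3. then the blank from the third place, if there is one, is pressed between jaw and anvil (contact force between each of jaw, anvil and blank_d above 3 N), for 0.4 s.
At the end, for the whole second after the job is handed in: Every 24 mm blank lies in a notch of the case (on the notch floors, along the case within 0.12 rad, its middle within 20 mm of the case's middle lengthwise), every 28 mm blank lies flat on the rubber mat, all at rest, and the lid is shut past its catch (below 0.02 rad) (x of blank_a in the frame of case between -0.02 and 0.02 m and y of blank_a in the frame of case between -0.07 and 0.07 m and z of blank_a in the frame of case between 0.033 and 0.0445 m and angle between the x axis of each of blank_a, blank_c and the x axis of case, either way round below 0.12 rad and x of blank_c in the frame of case between -0.02 and 0.02 m and y of blank_c in the frame of case between -0.07 and 0.07 m and z of blank_c in the frame of case between 0.033 and 0.0445 m and x of blank_b in the frame of mat between -0.065 and 0.065 m and y of blank_b in the frame of mat between -0.125 and 0.125 m and z of blank_b in the frame of mat between 0.014 and 0.021 m and x of blank_d in the frame of mat between -0.065 and 0.065 m and y of blank_d in the frame of mat between -0.125 and 0.125 m and z of blank_d in the frame of mat between 0.014 and 0.021 m and value of joint lid below 0.02 rad and linear speed of each of blank_a, blank_b, blank_c, blank_d below 0.02 m/s); the robot touches nothing.
It fails at once if the awl, a weight or the scale bar is moved more than 30 mm (distance of any of awl, weight, brass_weight, scale from where it was at the start of the episode above 0.03 m).
Of blank_a, blank_b only 1 to 1 are there at a start; the rules pass over those that are not, and their reading is None.
Of blank_c, blank_d only 1 to 2 are there at a start; the rules pass over those that are not, and their reading is None.
At some moment in a run one of blank_a, blank_b, blank_c, blank_d may be knocked a few centimetres aside while the robot is not near it.
Once in a run the grip may slacken for a moment while it holds something.
It also fails if it takes over 210 s, if anything falls off the work surface, if the arm or the gripper's body presses on something with over 40 N, if the wrist force passes 120 N, or if a joint passes its speed limit or range.

### The arm

A 6-joint arm with a two-finger parallel gripper is mounted at the origin on a cart in front of the work surface, level with it; the furniture and walls round the work are solid. World frame = base frame: x ahead of the robot, y to its left, z up, the work surface at z = 0. Lengths are in mm, angles in rad, forces in N, time in s.
With the tool pointing down it reaches from about 300 to 775 mm from the base axis. Payload 14.6 kg.
Tool frame: the origin (TCP) lies at the very end of the fingers, on their centre line; the grasp point (between the pads) lies 19 mm behind it; z points along the fingers, y is the line along which they close (so a half turn about z gives the same grasp; the last joint's range is limited). The gripper opens to 94 mm and grips with 3 to 60 N. Pads are 16 mm wide; open, the fingers measure 119 mm over their backs; the gripper's body (75 mm by 177 mm) begins 78 mm behind the grasp point.
Start: joints at [1.108, 0.3, 1.521, -0, 1.321, -0.067], TCP at [212.047, 507.469, 171.246] pointing down, gripper open.
Joint ranges: [-3.03, 3.03], [-0.79, 2.21], [0.23, 2.52], [-1.04, 4.18], [0, 3.07], [-2.55, 2.55]. Speed limits (rad/s): [2.22, 2.22, 2.57, 3.14, 3.14, 3.14].

### API

Orientations are given as [roll, pitch, yaw] about the fixed x, y, z axes, in that order (R = Rz(yaw) Ry(pitch) Rx(roll)).
In Python, from cell import manip gives the robot as it stands. The module is installed in compiled form; this text tells all that it offers.
- The arm moves only by the shell command python3 -m inch 'ROWS' [FORCE]. ROWS is JSON, a list of rows, each an object of numbers: "gripper": the opening, from 0 (shut) to 1 (fully open); "dx", "dy", "dz": the shift along the world's x, y, z in m; "wx", "wy", "wz": the turn, a rotation vector about the world's x, y, z in degrees. A call has exactly 5 rows; each row is the pose to reach, as a shift and turn from the pose commanded when the call began; what a row does not reach only later rows make up. A row lasts 1/12 s, in which the tool goes at most 41.7 mm and 7.16 degrees, less where a joint would pass 70% of its speed; a pose out of reach is approached as far as the arm can. A call with a gripper value outside its range is refused whole. The fingers move at their own pace and stop on an object; FORCE is the grip in N (left out, the last holds). Time passes only in rows, so rows that repeat a pose let the fingers close, or fill a call up. It gives the time, the measured TCP pose, the force, the opening and the grip force at its end, in the units of the state.
- manip.read_state(): the state, without advancing time (a new reading comes with each control period).
- manip.camera(name): name is "scene" or "top" or "wrist"; returns the picture (420x560x3 uint8, blue, green, red); there is no depth.
- manip.camera_info(name): a dict with "camera_matrix" (3x3 intrinsics, pixels), "R" (3x3) and "t" (3): a world point X has camera coordinates R X + t; the wrist camera has in their place "tool_from_camera" (4x4, takes a point from camera to tool coordinates, whose origin is the TCP and whose axes are the flange's). Camera axes: x right, y down, z forward; pixel columns grow to the right and rows downward; lengths in mm; the calibration is good to about 2 mm. A picture is of the moment at which its call begins: read the wrist's pose just before it. camera_info takes no time and is no camera call.
- manip.sign_off(): hands the job in; it is judged then, once.
The state is a dict: "clock": time; "joints": joint angles; "qd": joint speeds; "effort": joint torques, N m; "eef_pos": TCP position; "eef_rot": TCP orientation; "wrist_force": force on the tool from outside, world axes, zero at the start; "moment": the same for the moment, N m; "finger_gap": finger opening in mm; "finger_force": force on a finger pad.
Only numpy, scipy, OpenCV 4.12 (cv2) and the standard library are available. Lean on these libraries where they do the work, as an engineer would, in place of code of your own. Each camera call takes 0.05 s, during which the arm holds its last target. There are 200 camera calls.

## Working session

There is one attempt and no reset: what is moved stays moved. The work goes in short steps, Python scripts to look and compute and a shell command to move; the robot and the scene stay as the last step left them, time stands still between calls to the robot, and variables do not carry over. Pictures are saved under pics/ and viewed, at most 14 in all, crops included, and the job is handed in when it is done.

```bash
mkdir -p pics; python3 - <<'E'
from cell import manip
import cv2,numpy as np
s=manip.read_state();print(s)
for n in("top","scene"):
    cv2.imwrite(f"pics/{n}0.png",manip.camera(n)); i=manip.camera_info(n);print(n,i)
print(manip.camera_info("wrist"))
E
```

```text
{'clock': 0.0, 'joints': array([ 1.10841460e+00,  3.00455921e-01,  1.52159399e+00, -4.38938734e-06,
        1.32068665e+00, -6.66028756e-02]), 'qd': array([ 1.69513307e-04, -5.22271245e-04, -4.17221310e-05, -9.78008149e-04,
       -1.66822129e-03, -2.22067209e-04]), 'effort': array([-3.58776102e-03, -5.31799579e+01, -3.52743924e+01,  7.07046990e-02,
        2.43104144e-02, -7.24425627e-05]), 'eef_pos': array([211.90933571, 507.208308  , 170.68921455]), 'eef_rot': array([-3.14045100e+00, -7.18890346e-05,  2.74581485e+00]), 'wrist_force': array([ 0.01695052, -1.03927552,  0.3654109 ]), 'moment': array([0.0228734 , 0.00481847, 0.04940565]), 'finger_force': 0.0, 'finger_gap': 93.91512385012692}
top {'camera_matrix': array([[397.05679434,   0.        , 284.6334433 ],
       [  0.        , 397.05679434, 205.14966907],
       [  0.        ,   0.        ,   1.        ]]), 'R': array([[-0.01291892, -0.99989654, -0.006325  ],
       [-0.99764788,  0.01331521, -0.06724148],
       [ 0.06731874,  0.00544144, -0.99771668]]), 't': array([  -3.01471402,  546.57946807, 1575.50966601])}
scene {'camer
[... 210 characters left out ...]
121356],
       [-0.30664019, -0.42628425, -0.85103086],
       [ 0.47950899,  0.70317167, -0.52499593]]), 't': array([-431.42378732,  219.94550734, 1138.91475754])}
{'camera_matrix': array([[367.41912485,   0.        , 279.82000171],
       [  0.        , 367.41912485, 209.62096625],
       [  0.        ,   0.        ,   1.        ]]), 'tool_from_camera': array([[ 1.25653438e-04, -9.73037972e-01, -2.30644941e-01,
         6.63054072e+01],
       [ 9.99999738e-01, -4.20060728e-05,  7.22005471e-04,
        -2.52231613e-01],
       [-7.12227228e-04, -2.30644971e-01,  9.73037712e-01,
        -2.14057507e+02],
       [ 0.00000000e+00,  0.00000000e+00,  0.00000000e+00,
         1.00000000e+00]])}
```

View pics/top0.png

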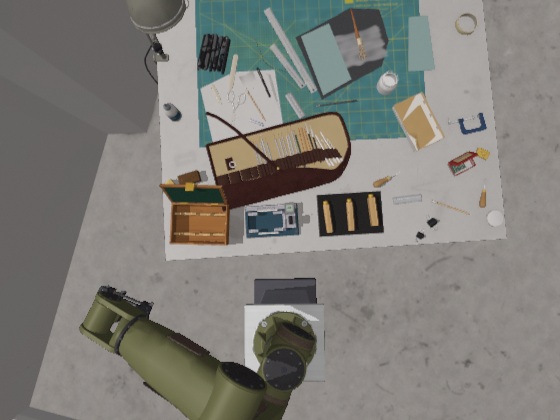

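View pics/scene0.png

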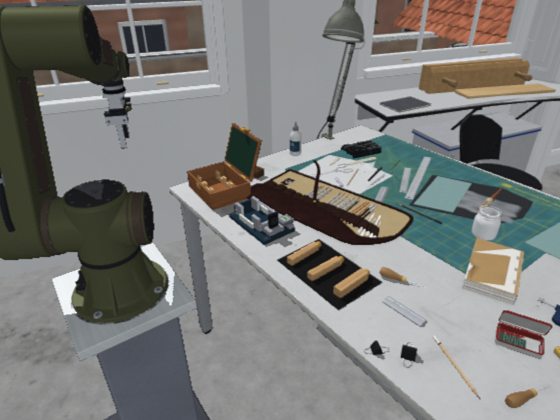

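Top view: case at about (200,215), caliper (272,220), mat (350,213) with three blanks at (327,216), (350,214), (372,210). Next, an enlarged crop.

```bash
cat > h.py <<'E'
from cell import manip
import cv2,numpy as np
from scipy.spatial.transform import Rotation as Ro
def cam(n,s=None):
    i=manip.camera_info(n);K=i["camera_matrix"]
    if n!="wrist": return K,i["R"],i["t"]
    T=i["tool_from_camera"];s=s or manip.read_state()
    Rt=Ro.from_euler("xyz",s["eef_rot"]).as_matrix()
    Rwc=Rt@T[:3,:3];c=Rt@T[:3,3]+s["eef_pos"]
    return K,Rwc.T,-Rwc.T@c
def p2w(C,px,z):
    K,R,t=C;d=R.T@np.linalg.solve(K,[px[0],px[1],1.]);c=-R.T@t
    return c+d*(z-c[2])/d[2]
def w2p(C,X):
    K,R,t=C;p=K@(R@np.asarray(X,float)+t);return p[:2]/p[2]
E
python3 - <<'E'
import cv2
im=cv2.imread("pics/top0.png")[170:258,155:395]
cv2.imwrite("pics/c0.png",cv2.resize(im,None,fx=3.3,fy=3.3,interpolation=cv2.INTER_CUBIC))
E
```

```text
(no output)
```

View pics/c0.png

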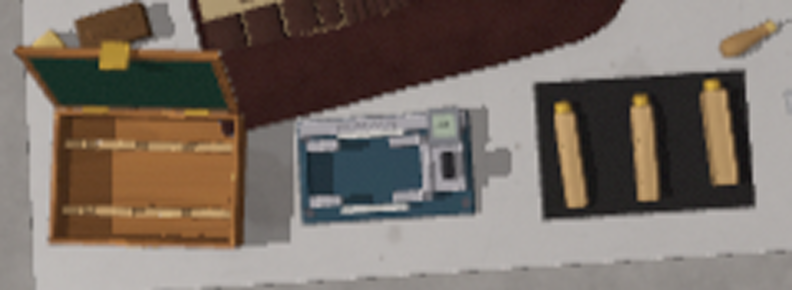

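```bash
python3 - <<'E'
from h import *
C=cam("top")
f=lambda u,v,z:p2w(C,((u+.5)/3.3+154.5,(v+.5)/3.3+169.5),z)[:2].round(1)
g={"mat":([(535,84),(745,70),(755,203),(545,218)],3),"b1":([(563,102),(577,208)],29),"b2":([(640,94),(648,202)],29),"b3":([(711,80),(728,185)],29),
"gauge":([(303,222),(474,213)],14),"jawgrip":([(448,164)],80),"case":([(57,118),(52,243),(240,246),(245,115)],66)}
for k,(p,z) in g.items(): print(k,*[f(*q,z) for q in p])
E
```

```text
mat [ 586.6 -141. ] [ 600.4 -399.4] [ 437.2 -406.8] [ 422.2 -150.2]
b1 [ 562.  -172.5] [ 434.  -186.8]
b2 [ 570.4 -265.7] [ 440.1 -272.2]
b3 [ 586.2 -351.8] [ 459.2 -368.8]
gauge [421.3 144.4] [429.5 -63.3]
jawgrip [487.3 -32.1]
case [548.1 429.2] [401.  434.2] [394.7 213.2] [548.7 206.8]
```

```bash
python3 -m inch '[{"dz":0.04},{"dz":0.08},{"dz":0.12,"dx":0.03,"dy":-0.03,"wz":5},{"dz":0.15,"dx":0.05,"dy":-0.06,"wz":11},{"dz":0.16,"dx":0.06,"dy":-0.08,"wz":18}]' | tail -3
python3 -m inch '[{"dx":0.016,"dy":-0.038,"wz":4.7},{"dx":0.032,"dy":-0.076,"wz":4.7},{"dx":0.048,"dy":-0.114,"wz":4.7},{"dx":0.064,"dy":-0.15,"wz":4.7},{"dx":0.08,"dy":-0.19,"wz":4.7}]' |tail -3
python3 -m inch '[{"dx":0.016,"dy":-0.038},{"dx":0.032,"dy":-0.076},{"dx":0.048,"dy":-0.114},{"dx":0.064,"dy":-0.15},{"dx":0.08,"dy":-0.19}]' |tail -3
python3 -m inch '[{"dx":0.02,"dy":-0.035},{"dx":0.032,"dy":-0.076},{"dx":0.04,"dy":-0.114},{"dx":0.04,"dy":-0.15},{"dx":0.04,"dy":-0.17}]' |tail -3
python3 -m inch '[{},{},{},{},{}]' | tail -3
python3 - <<'E'
from h import *
s=manip.read_state();print(s["eef_pos"],s["eef_rot"],s["clock"])
cv2.imwrite("pics/w1.png",manip.camera("wrist"))
np.save("w1.npy",np.array([s["eef_pos"],s["eef_rot"]]))
E
```

```text
[211.92678349 507.22638204 170.73861402] [-3.14052580e+00 -8.50305813e-05  2.74573560e+00] 0.1validation failed for argument at $[0]...
validation failed for argument at $[0]...
validation failed for argument at $[0]...
validation failed for argument at $[0]...
validation failed for argument at $[0]...
```

View pics/w1.png

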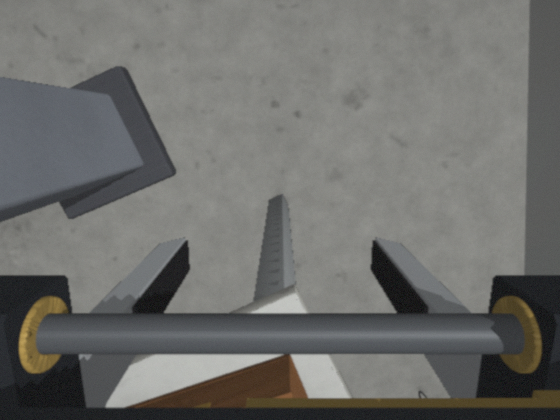

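The wrist view only shows the floor and a case corner, since the moves were refused. Rows probably need every key.

```bash
python3 -m inch '[{"gripper":1,"dx":0,"dy":0,"dz":0.04,"wx":0,"wy":0,"wz":0},{"gripper":1,"dx":0,"dy":0,"dz":0.08,"wx":0,"wy":0,"wz":0},{"gripper":1,"dx":0.03,"dy":-0.03,"dz":0.12,"wx":0,"wy":0,"wz":5},{"gripper":1,"dx":0.05,"dy":-0.06,"dz":0.15,"wx":0,"wy":0,"wz":11},{"gripper":1,"dx":0.06,"dy":-0.08,"dz":0.16,"wx":0,"wy":0,"wz":18}]'
```

```text
clock: 0.57
eef_pos: [270.6, 430.0, 330.7]
eef_rot: [3.141, 0.0, 3.065]
wrist_force: [0.6, -0.1, -0.0]
finger_gap: 94.2
finger_force: 0.0
```

```bash
python3 -m inch '[{"gripper":1,"dx":0.014,"dy":-0.038,"dz":0,"wz":4.4},{"gripper":1,"dx":0.028,"dy":-0.076,"dz":0,"wz":4.4},{"gripper":1,"dx":0.042,"dy":-0.114,"dz":0,"wz":4.4},{"gripper":1,"dx":0.056,"dy":-0.15,"dz":0,"wz":4.4},{"gripper":1,"dx":0.07,"dy":-0.19,"dz":0,"wz":4.4}]' | head -3
python3 -m inch '[{"gripper":1,"dx":0.014,"dy":-0.038,"dz":0,"wx":0,"wy":0,"wz":4.4},{"gripper":1,"dx":0.028,"dy":-0.076,"dz":0,"wx":0,"wy":0,"wz":4.4},{"gripper":1,"dx":0.042,"dy":-0.114,"dz":0,"wx":0,"wy":0,"wz":4.4},{"gripper":1,"dx":0.056,"dy":-0.15,"dz":0,"wx":0,"wy":0,"wz":4.4},{"gripper":1,"dx":0.07,"dy":-0.19,"dz":0,"wx":0,"wy":0,"wz":4.4}]' | head -3
```

```text
clock: 0.98
eef_pos: [340.0, 239.6, 328.9]
eef_rot: [3.142, -0.0, 3.136]validation failed for argument at $[0]...
```

```bash
python3 -m inch '[{"gripper":1,"dx":0.014,"dy":-0.038,"dz":0,"wx":0,"wy":0,"wz":0},{"gripper":1,"dx":0.028,"dy":-0.076,"dz":0,"wx":0,"wy":0,"wz":0},{"gripper":1,"dx":0.042,"dy":-0.114,"dz":0,"wx":0,"wy":0,"wz":0},{"gripper":1,"dx":0.056,"dy":-0.15,"dz":0,"wx":0,"wy":0,"wz":0},{"gripper":1,"dx":0.07,"dy":-0.19,"dz":0,"wx":0,"wy":0,"wz":0}]' | head -3
python3 -m inch '[{"gripper":1,"dx":0.014,"dy":-0.038,"dz":0,"wx":0,"wy":0,"wz":0},{"gripper":1,"dx":0.028,"dy":-0.076,"dz":0,"wx":0,"wy":0,"wz":0},{"gripper":1,"dx":0.04,"dy":-0.114,"dz":0,"wx":0,"wy":0,"wz":0},{"gripper":1,"dx":0.04,"dy":-0.15,"dz":0,"wx":0,"wy":0,"wz":0},{"gripper":1,"dx":0.04,"dy":-0.17,"dz":0,"wx":0,"wy":0,"wz":0}]' | head -3
python3 - <<'E'
from h import *
manip.camera("wrist")
manip.camera("wrist")
s=manip.read_state();print(s["eef_pos"],s["eef_rot"],s["clock"])
cv2.imwrite("pics/w2.png",manip.camera("wrist"))
np.save("w2.npy",np.array([s["eef_pos"],s["eef_rot"]]))
E
```

```text
clock: 1.4
eef_pos: [409.9, 50.1, 329.1]
eef_rot: [3.141, 0.0, 3.136]
clock: 1.82
eef_pos: [449.6, -121.3, 328.3]
eef_rot: [3.142, -0.001, 3.134]
[ 449.47884024 -120.64536878  328.34318168] [ 3.14144408e+00 -1.42243771e-03  3.13239274e+00] 1.9167
```

View pics/w2.png

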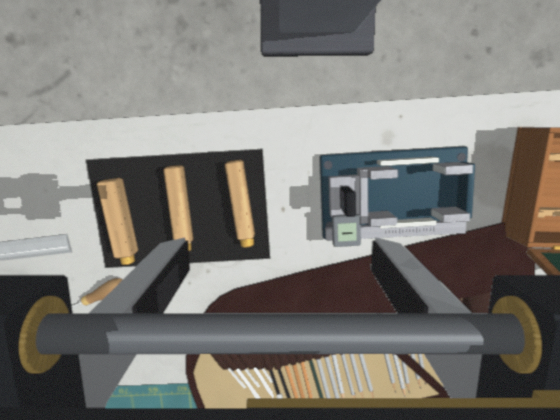

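```bash
python3 - <<'E'
import cv2
im=cv2.imread("pics/w2.png")
a=cv2.resize(im[140:270,300:500],None,fx=4,fy=4,interpolation=cv2.INTER_CUBIC)
cv2.imwrite("pics/w2c.png",a)
E
```

```text
(no output)
```

View pics/w2c.png

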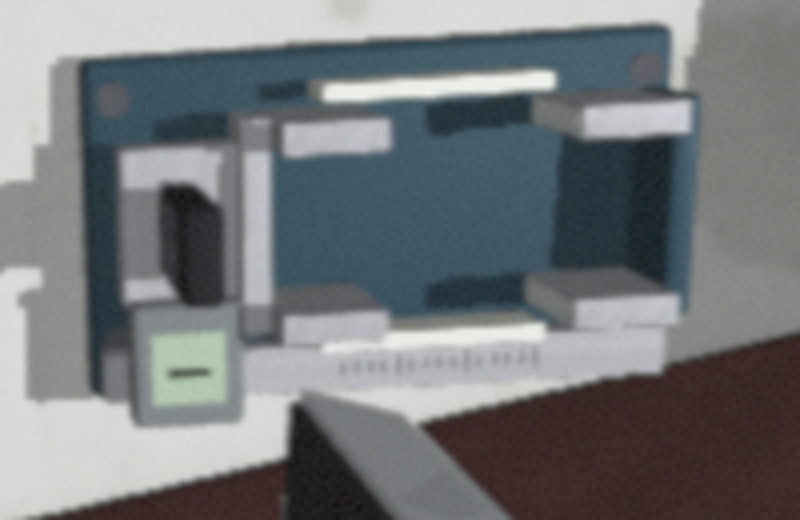

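```bash
cat > fit.py <<'E'
from h import *
from scipy.optimize import least_squares
a=np.load("w2.npy");C=cam("wrist",{"eef_pos":a[0],"eef_rot":a[1]})
q=lambda u,v:((u+.5)/4+299.5,(v+.5)/4+139.5)
P=[((-64,-106,14.5),(82,64)),((-64,106,14.5),(668,28)),((-38.5,55,56.5),(582,103)),((-38.5,91,56.5),(690,95)),((-27.5,55,56.5),(585,138)),((-27.5,91,56.5),(692,130)),((27.5,55,56.5),(575,298)),((38.5,55,56.5),(575,326)),((38.5,91,56.5),(678,318))]
J=[((-38.5,0,56.5),(390,115)),((-27.5,0,56.5),(390,150)),((27.5,0,56.5),(388,312)),((38.5,0,56.5),(388,340)),((-38.5,-36,56.5),(283,121)),((38.5,-36,56.5),(283,345))]
def W(p,X):
    c,s=np.cos(p[2]),np.sin(p[2]);return [p[0]+c*X[0]-s*X[1],p[1]+s*X[0]+c*X[1],X[2]]
def r(p):
    o=[w2p(C,W(p,X))-q(*u) for X,u in P]
    o+=[w2p(C,W(p,(X[0],X[1]+55-p[3],X[2])))-q(*u) for X,u in J]
    return np.ravel(o)
s=least_squares(r,[485,40,.04,60]);p=s.x;print("gauge",p,np.abs(s.fun).max())
print("anvil",W(p,(0,55,34)),"fin",W(p,(0,55-p[3]-67,80)))
f=lambda u,v,z:p2w(C,(u,v),z)
for k,l,z in(("mat",[(88,160),(263,150),(269,259),(106,267)],3),("b1",[(236,162),(247,244)],29),("b2",[(176,168),(186.5,247)],29),("b3",[(112,180),(127,261)],29)):
    w=np.array([f(u,v,z) for u,v in l])[:,:2];d=w[1]-w[0];print(k,w.round(1).tolist(),w.mean(0).round(1),"len",np.hypot(*d).round(1),"yaw",np.arctan2(d[1],d[0]).round(3))
E
python3 fit.py
```

```text
gauge [4.82424785e+02 4.54624195e+01 6.04677910e-02 6.32296780e+01] 4.5427408858188585
anvil [np.float64(479.10108260889), np.float64(100.36190043881385), 34] fin [np.float64(486.97098565335887), np.float64(-29.62976724880165), 80]
mat [[433.5, -400.7], [421.4, -144.7], [589.5, -138.6], [600.4, -394.0]] [ 511.2 -269.5] len 256.3 yaw 1.618
b1 [[435.7, -181.4], [555.9, -169.7]] [ 495.8 -175.6] len 120.7 yaw 0.098
b2 [[443.3, -265.6], [559.7, -258.8]] [ 501.5 -262.2] len 116.5 yaw 0.059
b3 [[459.4, -357.0], [580.7, -348.5]] [ 520.1 -352.8] len 121.6 yaw 0.07
```

```bash
cat >> fit.py <<'E'
print(s.fun.reshape(-1,2).round(1).tolist())
E
python3 fit.py | tail -1
```

```text
[[-0.9, -3.0], [2.2, -4.5], [-0.1, 0.6], [0.3, 0.7], [-1.1, 0.1], [-0.7, 0.2], [0.0, 0.1], [-0.2, 0.9], [0.4, 1.1], [-0.0, 0.9], [-0.1, 0.4], [0.3, -0.2], [0.3, 0.5], [-0.5, 1.3], [0.3, 1.0]]
```

```bash
sed -i 's/^J=/P=P[2:]\nJ=/' fit.py; python3 fit.py | sed -n '1,2p;$p'
```

```text
gauge [4.81495861e+02 4.56394124e+01 5.57712372e-02 6.35321401e+01] 0.9055159356704792
anvil [np.float64(478.4300324899206), np.float64(100.55389771523633), 34] fin [np.float64(485.706198064789), np.float64(-29.775289364477786), 80]
[[0.2, 0.1], [0.6, 0.3], [-0.8, -0.4], [-0.4, -0.2], [0.1, -0.3], [-0.2, 0.4], [0.5, 0.8], [0.1, 0.2], [-0.0, -0.3], [0.2, -0.9], [0.1, -0.2], [-0.4, 0.4], [0.1, 0.2]]
```

```bash
python3 -m inch '[{"gripper":0.75,"dx":0.01,"dy":-0.012,"dz":-0.038,"wx":0,"wy":0,"wz":3},{"gripper":0.75,"dx":0.02,"dy":-0.024,"dz":-0.076,"wx":0,"wy":0,"wz":6.1},{"gripper":0.75,"dx":0.03,"dy":-0.036,"dz":-0.114,"wx":0,"wy":0,"wz":6.1},{"gripper":0.75,"dx":0.04,"dy":-0.048,"dz":-0.15,"wx":0,"wy":0,"wz":6.1},{"gripper":0.75,"dx":0.046,"dy":-0.055,"dz":-0.188,"wx":0,"wy":0,"wz":6.1}]' | head -3
python3 -m inch '[{"gripper":0.75,"dx":0,"dy":0,"dz":-0.025,"wx":0,"wy":0,"wz":0},{"gripper":0.75,"dx":0,"dy":0,"dz":-0.05,"wx":0,"wy":0,"wz":0},{"gripper":0.75,"dx":0,"dy":0,"dz":-0.065,"wx":0,"wy":0,"wz":0},{"gripper":0.75,"dx":0,"dy":0,"dz":-0.075,"wx":0,"wy":0,"wz":0},{"gripper":0.75,"dx":0,"dy":0,"dz":-0.08,"wx":0,"wy":0,"wz":0}]'
python3 - <<'E'
from h import *
manip.camera("wrist");s=manip.read_state();print(s["eef_pos"],s["eef_rot"])
cv2.imwrite("pics/w3.png",manip.camera("wrist"))
E
```

```text
clock: 2.38
eef_pos: [496.5, -172.7, 139.7]
eef_rot: [-3.141, 0.001, -3.04]
clock: 2.8
eef_pos: [495.6, -172.1, 60.1]
eef_rot: [3.141, -0.001, -3.04]
wrist_force: [0.0, -1.1, 0.4]
finger_gap: 70.6
finger_force: 0.0
[ 495.58152674 -172.23150503   60.01480031] [ 3.14092726e+00 -1.03658902e-03 -3.03985286e+00]
```

View pics/w3.png

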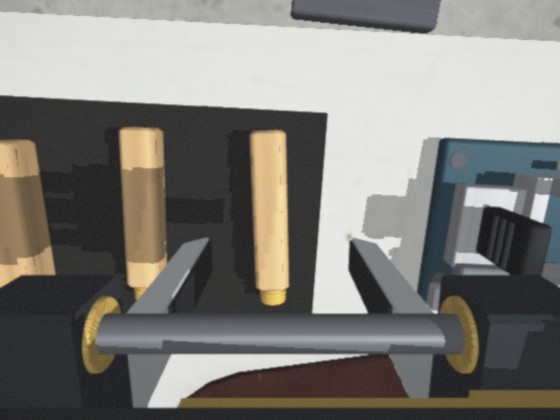

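Close view: blank 1 runs from its rear end (269,132) to the ferrule (273,302), lying between the fingertips. Blank 2 looks thicker.

```bash
python3 - <<'E'
from h import *
C=cam("wrist");f=lambda u,v,z=27:p2w(C,(u,v),z).round(1)
print("b1",f(269,132),f(272.5,290),"w",f(255,200),f(290,200));print("b2",f(142,130),f(147,287),"w",f(122,200),f(165,200))
E
```

```text
b1 [ 436.7 -185.9   27. ] [ 549.1 -172.6   27. ] w [ 483.3 -191.2   27. ] [ 480.9 -167.1   27. ]
b2 [ 443.9 -269.4   27. ] [ 556. -264.   27.] w [ 492.6 -282.4   27. ] [ 489.6 -252.9   27. ]
```

```bash
python3 -m inch '[{"gripper":0.75,"dx":0.001,"dy":-0.0065,"dz":-0.01,"wx":0,"wy":0,"wz":0.9},{"gripper":0.75,"dx":0.001,"dy":-0.0065,"dz":-0.025,"wx":0,"wy":0,"wz":0.9},{"gripper":0.75,"dx":0.001,"dy":-0.0065,"dz":-0.04,"wx":0,"wy":0,"wz":0.9},{"gripper":0.75,"dx":0.001,"dy":-0.0065,"dz":-0.05,"wx":0,"wy":0,"wz":0.9},{"gripper":0.75,"dx":0.001,"dy":-0.0065,"dz":-0.053,"wx":0,"wy":0,"wz":0.9}]'
python3 -m inch '[{"gripper":0,"dx":0,"dy":0,"dz":0,"wx":0,"wy":0,"wz":0},{"gripper":0,"dx":0,"dy":0,"dz":0,"wx":0,"wy":0,"wz":0},{"gripper":0,"dx":0,"dy":0,"dz":0,"wx":0,"wy":0,"wz":0},{"gripper":0,"dx":0,"dy":0,"dz":0,"wx":0,"wy":0,"wz":0},{"gripper":0,"dx":0,"dy":0,"dz":0,"wx":0,"wy":0,"wz":0}]' 25
```

```text
clock: 3.32
eef_pos: [496.6, -179.4, 7.5]
eef_rot: [3.141, -0.001, -3.025]
wrist_force: [-0.6, -0.5, -0.3]
finger_gap: 70.6
finger_force: 0.0
clock: 3.73
eef_pos: [497.0, -179.7, 8.6]
eef_rot: [-3.141, 0.001, -3.025]
wrist_force: [0.4, 0.7, 0.1]
finger_gap: 40.3
finger_force: 0.0
```

```bash
python3 -m inch '[{"gripper":0,"dx":0,"dy":0,"dz":0,"wx":0,"wy":0,"wz":0},{"gripper":0,"dx":0,"dy":0,"dz":0,"wx":0,"wy":0,"wz":0},{"gripper":0,"dx":0,"dy":0,"dz":0,"wx":0,"wy":0,"wz":0},{"gripper":0,"dx":0,"dy":0,"dz":0,"wx":0,"wy":0,"wz":0},{"gripper":0,"dx":0,"dy":0,"dz":0,"wx":0,"wy":0,"wz":0}]' 25
```

```text
clock: 4.15
eef_pos: [496.8, -179.6, 8.0]
eef_rot: [-3.142, 0.0, -3.025]
wrist_force: [-0.8, 0.6, 0.2]
finger_gap: 7.4
finger_force: 0.0
```

```bash
python3 -m inch '[{"gripper":0.75,"dx":0,"dy":0,"dz":0.03,"wx":0,"wy":0,"wz":0},{"gripper":0.75,"dx":0,"dy":0,"dz":0.06,"wx":0,"wy":0,"wz":0},{"gripper":0.75,"dx":0,"dy":0,"dz":0.09,"wx":0,"wy":0,"wz":0},{"gripper":0.75,"dx":0,"dy":0,"dz":0.12,"wx":0,"wy":0,"wz":0},{"gripper":0.75,"dx":0,"dy":0,"dz":0.12,"wx":0,"wy":0,"wz":0}]'
python3 - <<'E'
from h import *
manip.camera("wrist");s=manip.read_state();print(s["eef_pos"],s["eef_rot"])
cv2.imwrite("pics/w4.png",manip.camera("wrist"))
np.save("w4.npy",np.array([s["eef_pos"],s["eef_rot"]]))
E
```

```text
clock: 4.57
eef_pos: [499.0, -180.6, 133.8]
eef_rot: [-3.137, 0.007, -3.025]
wrist_force: [-0.3, -0.2, 1.1]
finger_gap: 37.3
finger_force: 0.0
[ 498.04450282 -180.14478591  130.80025685] [-3.13895064  0.00454518 -3.02499045]
```

View pics/w4.png

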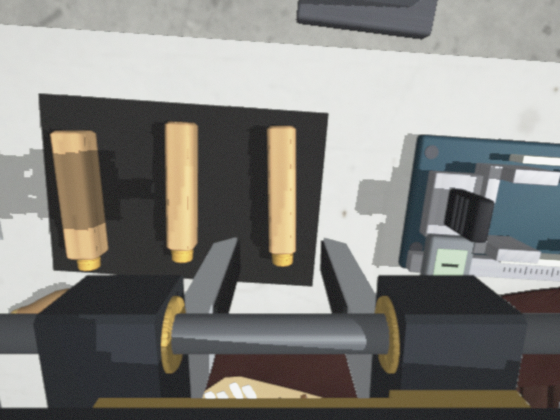

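The view again shows three blanks, the first from (282,127) to the ferrule at (283,262), with the fingers empty. I'll compute whether it moved.

```bash
python3 - <<'E'
from h import *
a=np.load("w4.npy");C=cam("wrist",{"eef_pos":a[0],"eef_rot":a[1]});f=lambda u,v,z=27:p2w(C,(u,v),z).round(1)
print("b1",f(282,128),f(283,253),f(283,262,15));print("b2",f(182,124),f(182,248));print("b3",f(75,132),f(87,258));print("mat",f(328,113,3),f(40,95,3))
s=manip.read_state();print(s["finger_gap"],s["eef_pos"])
E
python3 -m inch '[{"gripper":0.75,"dx":0,"dy":0,"dz":-0.02,"wx":0,"wy":0,"wz":0},{"gripper":0.75,"dx":0,"dy":0,"dz":-0.05,"wx":0,"wy":0,"wz":0},{"gripper":0.75,"dx":0,"dy":0,"dz":-0.08,"wx":0,"wy":0,"wz":0},{"gripper":0.75,"dx":0,"dy":0,"dz":-0.11,"wx":0,"wy":0,"wz":0},{"gripper":0.75,"dx":0,"dy":0,"dz":-0.12,"wx":0,"wy":0,"wz":0}]'
python3 - <<'E'
from h import *
manip.camera("wrist");s=manip.read_state();print(s["eef_pos"],s["eef_rot"])
cv2.imwrite("pics/w5.png",manip.camera("wrist"))
cv2.imwrite("pics/s5.png",manip.camera("scene"))
E
```

```text
b1 [ 436.9 -185.8   27. ] [ 547.8 -171.8   27. ] [ 561.2 -170.1   15. ]
b2 [ 443.5 -269.9   27. ] [ 553.8 -263.9   27. ]
b3 [ 460.6 -359.5   27. ] [ 573.7 -350.2   27. ]
mat [ 419.5 -146.2    3. ] [ 434. -403.    3.]
45.29676606487699 [ 497.10052183 -179.76785318  128.70894962]
clock: 5.08
eef_pos: [493.9, -178.4, 2.9]
eef_rot: [3.138, -0.006, -3.025]
wrist_force: [-0.7, -0.5, -0.8]
finger_gap: 70.4
finger_force: 0.0
[ 494.03874111 -178.46337512    3.21282859] [ 3.13766128 -0.00667859 -3.0251034 ]
```

View pics/w5.png

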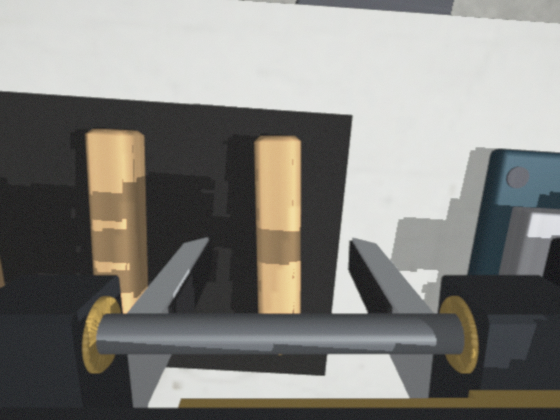

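The blank sits properly between the fingers in col 258–300, yet they closed on nothing. The fingers may be above it, so I'll check from the side.

```bash
python3 - <<'E'
from h import *
im=cv2.imread("pics/s5.png")
c=w2p(cam("scene"),[494,-178,3]);print(c)
x,y=int(c[0]),int(c[1]);a=im[max(0,y-90):y+50,x-100:x+90]
cv2.imwrite("pics/s5c.png",cv2.resize(a,None,fx=4,fy=4,interpolation=cv2.INTER_CUBIC))
E
```

```text
[303.26219654 254.75602729]
```

View pics/s5c.png

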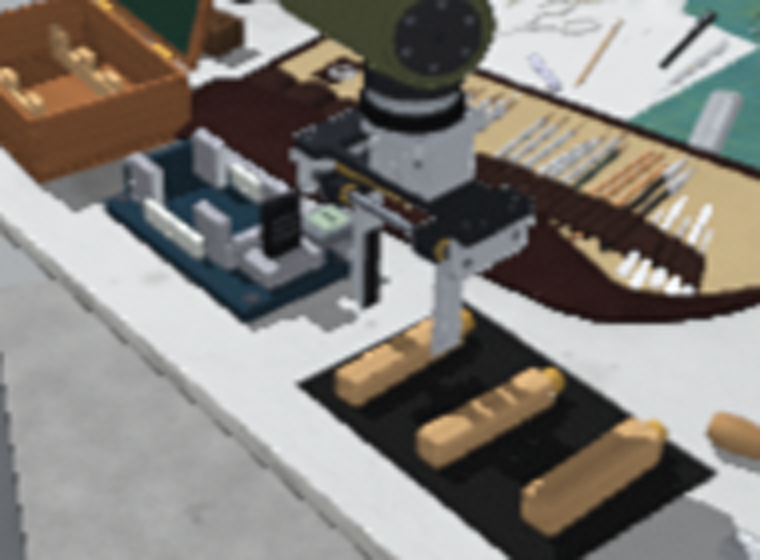

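The fingertips really end some 25–38 mm above the reported TCP; the reported tool offset is off. I'll descend and feel for the mat to calibrate it.

```bash
python3 -m inch '[{"gripper":0.75,"dx":0.002,"dy":-0.001,"dz":-0.005,"wx":0,"wy":0,"wz":0},{"gripper":0.75,"dx":0.002,"dy":-0.001,"dz":-0.01,"wx":0,"wy":0,"wz":0},{"gripper":0.75,"dx":0.002,"dy":-0.001,"dz":-0.015,"wx":0,"wy":0,"wz":0},{"gripper":0.75,"dx":0.002,"dy":-0.001,"dz":-0.02,"wx":0,"wy":0,"wz":0},{"gripper":0.75,"dx":0.002,"dy":-0.001,"dz":-0.02,"wx":0,"wy":0,"wz":0}]'
python3 -m inch '[{"gripper":0.75,"dx":0,"dy":0,"dz":-0.001,"wx":0,"wy":0,"wz":0},{"gripper":0.75,"dx":0,"dy":0,"dz":-0.002,"wx":0,"wy":0,"wz":0},{"gripper":0.75,"dx":0,"dy":0,"dz":-0.003,"wx":0,"wy":0,"wz":0},{"gripper":0.75,"dx":0,"dy":0,"dz":-0.004,"wx":0,"wy":0,"wz":0},{"gripper":0.75,"dx":0,"dy":0,"dz":-0.005,"wx":0,"wy":0,"wz":0}]'
python3 -c "
from h import *
cv2.imwrite('pics/s6.png',manip.camera('scene'))
im=cv2.imread('pics/s6.png')[180:310,210:400]
cv2.imwrite('pics/s6c.png',cv2.resize(im,None,fx=4,fy=4,interpolation=cv2.INTER_CUBIC))"
```

```text
clock: 5.65
eef_pos: [498.4, -180.5, -12.8]
eef_rot: [3.141, -0.001, -3.025]
wrist_force: [-0.7, -0.1, 0.1]
finger_gap: 70.6
finger_force: 0.0
clock: 6.07
eef_pos: [498.8, -180.6, -16.9]
eef_rot: [-3.141, 0.0, -3.025]
wrist_force: [0.6, -0.6, 0.0]
finger_gap: 70.2
finger_force: 0.0
```

View pics/s6c.png

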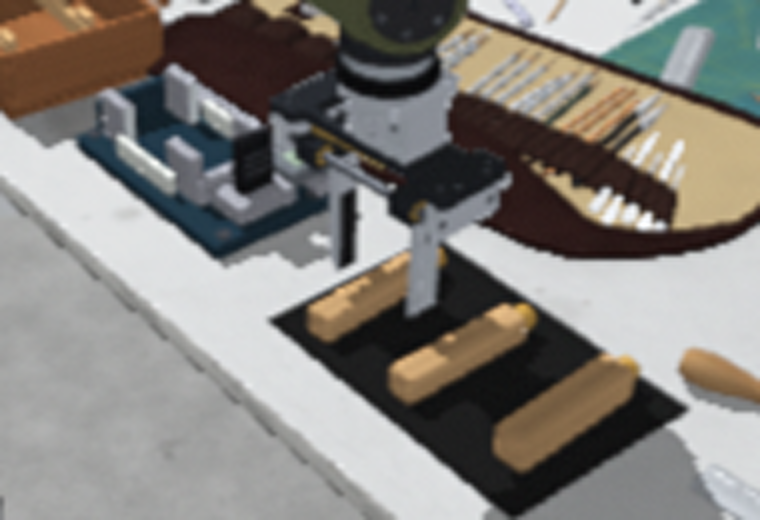

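```bash
for k in 1; do python3 -m inch '[{"gripper":0.75,"dx":0,"dy":0,"dz":-0.001,"wx":0,"wy":0,"wz":0},{"gripper":0.75,"dx":0,"dy":0,"dz":-0.002,"wx":0,"wy":0,"wz":0},{"gripper":0.75,"dx":0,"dy":0,"dz":-0.003,"wx":0,"wy":0,"wz":0},{"gripper":0.75,"dx":0,"dy":0,"dz":-0.004,"wx":0,"wy":0,"wz":0},{"gripper":0.75,"dx":0,"dy":0,"dz":-0.005,"wx":0,"wy":0,"wz":0}]'; done
python3 -m inch '[{"gripper":0,"dx":0,"dy":0,"dz":-0.001,"wx":0,"wy":0,"wz":0},{"gripper":0,"dx":0,"dy":0,"dz":-0.002,"wx":0,"wy":0,"wz":0},{"gripper":0,"dx":0,"dy":0,"dz":-0.003,"wx":0,"wy":0,"wz":0},{"gripper":0,"dx":0,"dy":0,"dz":-0.003,"wx":0,"wy":0,"wz":0},{"gripper":0,"dx":0,"dy":0,"dz":-0.003,"wx":0,"wy":0,"wz":0}]' 25
python3 -m inch '[{"gripper":0,"dx":0,"dy":0,"dz":0,"wx":0,"wy":0,"wz":0},{"gripper":0,"dx":0,"dy":0,"dz":0,"wx":0,"wy":0,"wz":0},{"gripper":0,"dx":0,"dy":0,"dz":0,"wx":0,"wy":0,"wz":0},{"gripper":0,"dx":0,"dy":0,"dz":0,"wx":0,"wy":0,"wz":0},{"gripper":0,"dx":0,"dy":0,"dz":0,"wx":0,"wy":0,"wz":0}]'
```

```text
clock: 6.53
eef_pos: [498.8, -180.6, -22.1]
eef_rot: [-3.142, 0.0, -3.025]
wrist_force: [0.1, 0.5, -0.5]
finger_gap: 70.3
finger_force: 0.0
clock: 6.95
eef_pos: [498.7, -180.6, -25.0]
eef_rot: [3.142, -0.0, -3.025]
wrist_force: [-0.3, 0.4, -0.3]
finger_gap: 41.1
finger_force: 0.0
clock: 7.37
eef_pos: [498.8, -180.6, -24.9]
eef_rot: [-3.142, 0.0, -3.025]
wrist_force: [-0.4, -0.2, 0.0]
finger_gap: 24.2
finger_force: 25.0
```

Gripped, gap 24.2 mm. The mat height calibrates blank bottom = reported z + 28. Lift and carry over the caliper.

```bash
python3 -m inch '[{"gripper":0,"dx":0,"dy":0,"dz":0.012,"wx":0,"wy":0,"wz":0},{"gripper":0,"dx":0,"dy":0,"dz":0.035,"wx":0,"wy":0,"wz":0},{"gripper":0,"dx":0,"dy":0,"dz":0.06,"wx":0,"wy":0,"wz":-1},{"gripper":0,"dx":0,"dy":0.01,"dz":0.085,"wx":0,"wy":0,"wz":-2.5},{"gripper":0,"dx":0,"dy":0.04,"dz":0.1,"wx":0,"wy":0,"wz":-3.5}]' 30
python3 -m inch '[{"gripper":0,"dx":-0.004,"dy":0.035,"dz":0,"wx":0,"wy":0,"wz":0},{"gripper":0,"dx":-0.008,"dy":0.075,"dz":0,"wx":0,"wy":0,"wz":0},{"gripper":0,"dx":-0.012,"dy":0.115,"dz":0,"wx":0,"wy":0,"wz":0},{"gripper":0,"dx":-0.015,"dy":0.155,"dz":0,"wx":0,"wy":0,"wz":0},{"gripper":0,"dx":-0.017,"dy":0.19,"dz":0,"wx":0,"wy":0,"wz":0}]'
python3 -m inch '[{"gripper":0,"dx":0,"dy":0.02,"dz":0,"wx":0,"wy":0,"wz":0},{"gripper":0,"dx":0,"dy":0.033,"dz":0,"wx":0,"wy":0,"wz":0},{"gripper":0,"dx":0,"dy":0.037,"dz":0,"wx":0,"wy":0,"wz":0},{"gripper":0,"dx":0,"dy":0.037,"dz":-0.01,"wx":0,"wy":0,"wz":0},{"gripper":0,"dx":0,"dy":0.037,"dz":-0.02,"wx":0,"wy":0,"wz":0}]'
python3 -c "
from h import *
manip.camera('wrist');s=manip.read_state();np.save('w7.npy',np.array([s['eef_pos'],s['eef_rot']]));print(s['eef_pos'],s['eef_rot'])
cv2.imwrite('pics/w7.png',manip.camera('wrist'))"
```

```text
clock: 7.78
eef_pos: [499.6, -142.6, 78.4]
eef_rot: [-3.14, 0.003, -3.09]
wrist_force: [1.7, 0.2, -0.2]
finger_gap: 23.9
finger_force: 30.0
clock: 8.2
eef_pos: [481.2, 51.5, 76.1]
eef_rot: [3.142, 0.001, -3.086]
wrist_force: [1.0, -1.1, -0.3]
finger_gap: 23.8
finger_force: 30.0
clock: 8.62
eef_pos: [482.0, 85.9, 54.8]
eef_rot: [-3.141, 0.001, -3.086]
wrist_force: [0.0, 0.4, -1.2]
finger_gap: 23.7
finger_force: 30.0
[480.71926413  85.43238295  52.36607086] [-3.14134347e+00 -2.51403592e-03 -3.08685290e+00]
```

View pics/w7.png

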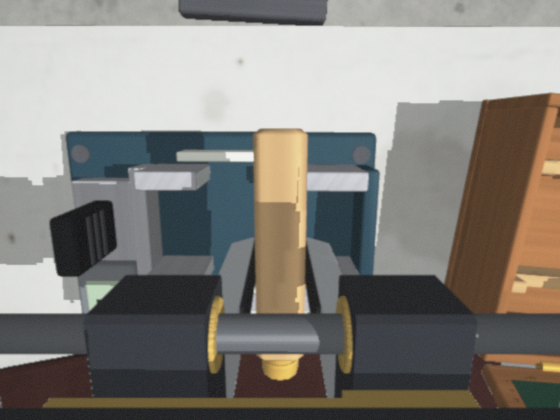

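The blank hangs over the rails from its rear (281,130) to the ferrule (280,368). The anvil leg ends at col 367 and the jaw leg face at col 209. I'll check the fit numerically.

```bash
cat > g.py <<'E'
from h import *
def G(X,p=(481.5,45.6,.0558)):
    c,s=np.cos(p[2]),np.sin(p[2]);return np.array([p[0]+c*X[0]-s*X[1],p[1]+s*X[0]+c*X[1],X[2]])
def Gi(w,p=(481.5,45.6,.0558)):
    c,s=np.cos(p[2]),np.sin(p[2]);d=np.asarray(w[:2])-p[:2];return np.array([c*d[0]+s*d[1],-s*d[0]+c*d[1]]).round(1)
E
python3 - <<'E'
from g import *
a=np.load("w7.npy");C=cam("wrist",{"eef_pos":a[0],"eef_rot":a[1]})
for X in[(-38.5,91,56.5),(-27.5,91,56.5),(-38.5,-8.5,56.5),(-27.5,-8.5,56.5)]:print(X,w2p(C,G(X)).round(1))
z=a[0][2]+28+24
r=p2w(C,(281,131),z);e=p2w(C,(280.5,360),z);print("rear",Gi(r),"front",Gi(e),"tcp",Gi(a[0]))
E
```

```text
(-38.5, 91, 56.5) [369.4 169.8]
(-27.5, 91, 56.5) [368.4 188.8]
(-38.5, -8.5, 56.5) [195.7 170. ]
(-27.5, -8.5, 56.5) [196.7 189. ]
rear [-61.3  40.2] front [51.1 39.9] tcp [ 1.4 39.8]
```

```bash
python3 -m inch '[{"gripper":0,"dx":0,"dy":0,"dz":-0.012,"wx":0,"wy":0,"wz":0},{"gripper":0,"dx":0,"dy":0,"dz":-0.025,"wx":0,"wy":0,"wz":0},{"gripper":0,"dx":0,"dy":0,"dz":-0.036,"wx":0,"wy":0,"wz":0},{"gripper":0,"dx":0,"dy":0,"dz":-0.042,"wx":0,"wy":0,"wz":0},{"gripper":0,"dx":0,"dy":0,"dz":-0.045,"wx":0,"wy":0,"wz":0}]'
python3 -m inch '[{"gripper":0,"dx":0,"dy":0,"dz":0,"wx":0,"wy":0,"wz":0},{"gripper":0.45,"dx":0,"dy":0,"dz":-0.001,"wx":0,"wy":0,"wz":0},{"gripper":0.45,"dx":0,"dy":0,"dz":-0.001,"wx":0,"wy":0,"wz":0},{"gripper":0.45,"dx":0,"dy":0,"dz":-0.001,"wx":0,"wy":0,"wz":0},{"gripper":0.45,"dx":0,"dy":0,"dz":-0.001,"wx":0,"wy":0,"wz":0}]'
```

```text
clock: 9.13
eef_pos: [481.3, 85.9, 9.0]
eef_rot: [-3.141, -0.002, -3.087]
wrist_force: [0.7, -0.5, -0.7]
finger_gap: 23.5
finger_force: 30.0
clock: 9.55
eef_pos: [482.0, 86.4, 9.4]
eef_rot: [3.142, 0.001, -3.086]
wrist_force: [-0.2, 0.2, -0.3]
finger_gap: 41.9
finger_force: 0.0
```

```bash
python3 -m inch '[{"gripper":0.45,"dx":0,"dy":0,"dz":0.03,"wx":0,"wy":0,"wz":0},{"gripper":0.45,"dx":0,"dy":0,"dz":0.065,"wx":0,"wy":0,"wz":0},{"gripper":0.45,"dx":0,"dy":-0.02,"dz":0.085,"wx":0,"wy":0,"wz":0},{"gripper":0.45,"dx":0.003,"dy":-0.06,"dz":0.085,"wx":0,"wy":0,"wz":0},{"gripper":0.45,"dx":0.004,"dy":-0.1,"dz":0.085,"wx":0,"wy":0,"wz":0}]' | head -2
python3 -m inch '[{"gripper":0.45,"dx":0,"dy":-0.012,"dz":0,"wx":0,"wy":0,"wz":0},{"gripper":0.45,"dx":0,"dy":-0.016,"dz":0,"wx":0,"wy":0,"wz":0},{"gripper":0.45,"dx":0,"dy":-0.016,"dz":0,"wx":0,"wy":0,"wz":0},{"gripper":0.45,"dx":0,"dy":-0.016,"dz":-0.005,"wx":0,"wy":0,"wz":0},{"gripper":0.45,"dx":0,"dy":-0.016,"dz":-0.01,"wx":0,"wy":0,"wz":0}]'
python3 -c "
from h import *
manip.camera('wrist');s=manip.read_state();np.save('w8.npy',np.array([s['eef_pos'],s['eef_rot']]));print(s['eef_pos'],s['eef_rot'])
cv2.imwrite('pics/w8.png',manip.camera('wrist'))"
```

```text
clock: 9.97
eef_pos: [486.6, -14.2, 95.8]
clock: 10.38
eef_pos: [485.8, -28.4, 83.6]
eef_rot: [3.141, 0.0, -3.085]
wrist_force: [-0.2, 0.5, -0.0]
finger_gap: 41.9
finger_force: 0.0
[485.20902676 -28.36030785  82.46549615] [ 3.14120628e+00 -1.53846123e-03 -3.08462608e+00]
```

View pics/w8.png

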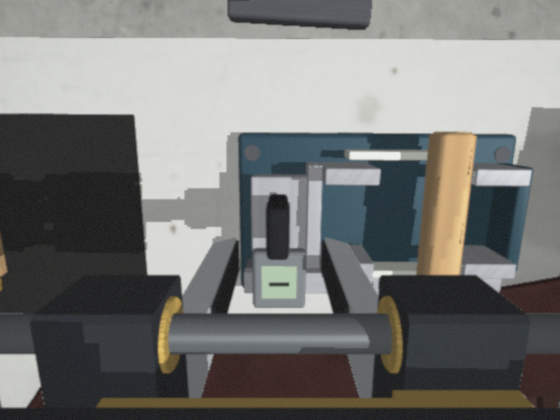

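The fin at col 278, rows 196–258, is centred between the fingers (cols 237–322). The blank lies on the rails by the anvil. Descend and pinch.

```bash
python3 -m inch '[{"gripper":0.45,"dx":0,"dy":-0.001,"dz":-0.02,"wx":0,"wy":0,"wz":0},{"gripper":0.45,"dx":0,"dy":-0.001,"dz":-0.04,"wx":0,"wy":0,"wz":0},{"gripper":0.45,"dx":0,"dy":-0.001,"dz":-0.055,"wx":0,"wy":0,"wz":0},{"gripper":0.45,"dx":0,"dy":-0.001,"dz":-0.064,"wx":0,"wy":0,"wz":0},{"gripper":0,"dx":0,"dy":-0.001,"dz":-0.066,"wx":0,"wy":0,"wz":0}]'
python3 -m inch '[{"gripper":0,"dx":0,"dy":0,"dz":0,"wx":0,"wy":0,"wz":0},{"gripper":0,"dx":0,"dy":0,"dz":0,"wx":0,"wy":0,"wz":0},{"gripper":0,"dx":0,"dy":0,"dz":0,"wx":0,"wy":0,"wz":0},{"gripper":0,"dx":0,"dy":0,"dz":0,"wx":0,"wy":0,"wz":0},{"gripper":0,"dx":0,"dy":0,"dz":0,"wx":0,"wy":0,"wz":0}]' 30
```

```text
clock: 10.9
eef_pos: [485.0, -30.0, 16.6]
eef_rot: [3.141, -0.002, -3.085]
wrist_force: [0.0, -0.1, 0.1]
finger_gap: 38.4
finger_force: 0.0
clock: 11.32
eef_pos: [486.3, -30.6, 18.8]
eef_rot: [-3.142, 0.001, -3.086]
wrist_force: [-1.0, 1.4, 5.8]
finger_gap: 13.8
finger_force: 30.0
```

```bash
python3 -m inch '[{"gripper":0,"dx":-0.0002,"dy":0.004,"dz":0,"wx":0,"wy":0,"wz":0},{"gripper":0,"dx":-0.0006,"dy":0.012,"dz":0,"wx":0,"wy":0,"wz":0},{"gripper":0,"dx":-0.0012,"dy":0.021,"dz":0,"wx":0,"wy":0,"wz":0},{"gripper":0,"dx":-0.0016,"dy":0.029,"dz":0,"wx":0,"wy":0,"wz":0},{"gripper":0,"dx":-0.0019,"dy":0.034,"dz":0,"wx":0,"wy":0,"wz":0}]'
python3 -m inch '[{"gripper":0,"dx":0,"dy":0.001,"dz":0,"wx":0,"wy":0,"wz":0},{"gripper":0,"dx":0,"dy":0.002,"dz":0,"wx":0,"wy":0,"wz":0},{"gripper":0,"dx":-0.0002,"dy":0.003,"dz":0,"wx":0,"wy":0,"wz":0},{"gripper":0,"dx":-0.0002,"dy":0.004,"dz":0,"wx":0,"wy":0,"wz":0},{"gripper":0,"dx":-0.0002,"dy":0.005,"dz":0,"wx":0,"wy":0,"wz":0}]'
```

```text
clock: 11.73
eef_pos: [484.5, 3.7, 18.8]
eef_rot: [-3.141, 0.002, -3.086]
wrist_force: [1.1, -1.6, 5.2]
finger_gap: 13.6
finger_force: 30.0
clock: 12.15
eef_pos: [484.3, 8.2, 18.8]
eef_rot: [-3.141, 0.002, -3.086]
wrist_force: [-0.6, -2.9, 6.1]
finger_gap: 13.4
finger_force: 30.0
```

```bash
for i in 1; do python3 -m inch '[{"gripper":0,"dx":0,"dy":0.0005,"dz":0,"wx":0,"wy":0,"wz":0},{"gripper":0,"dx":0,"dy":0.001,"dz":0,"wx":0,"wy":0,"wz":0},{"gripper":0,"dx":0,"dy":0.0015,"dz":0,"wx":0,"wy":0,"wz":0},{"gripper":0,"dx":0,"dy":0.002,"dz":0,"wx":0,"wy":0,"wz":0},{"gripper":0,"dx":0,"dy":0.002,"dz":0,"wx":0,"wy":0,"wz":0}]';done
```

```text
clock: 12.57
eef_pos: [484.3, 9.1, 18.8]
eef_rot: [-3.139, 0.001, -3.086]
wrist_force: [-1.2, -11.3, 7.1]
finger_gap: 13.7
finger_force: 30.0
```

Contact at 11 N. Increase a little and hold for a second.

```bash
python3 -m inch '[{"gripper":0,"dx":0,"dy":0.0005,"dz":0,"wx":0,"wy":0,"wz":0},{"gripper":0,"dx":0,"dy":0.001,"dz":0,"wx":0,"wy":0,"wz":0},{"gripper":0,"dx":0,"dy":0.001,"dz":0,"wx":0,"wy":0,"wz":0},{"gripper":0,"dx":0,"dy":0.001,"dz":0,"wx":0,"wy":0,"wz":0},{"gripper":0,"dx":0,"dy":0.001,"dz":0,"wx":0,"wy":0,"wz":0}]'
for i in 1 2; do python3 -m inch '[{"gripper":0,"dx":0,"dy":0,"dz":0,"wx":0,"wy":0,"wz":0},{"gripper":0,"dx":0,"dy":0,"dz":0,"wx":0,"wy":0,"wz":0},{"gripper":0,"dx":0,"dy":0,"dz":0,"wx":0,"wy":0,"wz":0},{"gripper":0,"dx":0,"dy":0,"dz":0,"wx":0,"wy":0,"wz":0},{"gripper":0,"dx":0,"dy":0,"dz":0,"wx":0,"wy":0,"wz":0}]';done
python3 -c "
from h import *
cv2.imwrite('pics/w9.png',cv2.resize(manip.camera('wrist')[230:320,200:360],None,fx=3,fy=3,interpolation=cv2.INTER_CUBIC))"
```

```text
clock: 12.98
eef_pos: [484.3, 9.1, 18.8]
eef_rot: [-3.138, 0.001, -3.086]
wrist_force: [-0.8, -20.6, 7.0]
finger_gap: 13.7
finger_force: 30.0
clock: 13.4
eef_pos: [484.3, 9.1, 18.8]
eef_rot: [-3.138, 0.001, -3.086]
wrist_force: [-2.1, -19.5, 7.1]
finger_gap: 13.7
finger_force: 30.0
clock: 13.82
eef_pos: [484.3, 9.1, 18.8]
eef_rot: [-3.138, 0.001, -3.086]
wrist_force: [-0.6, -19.8, 7.3]
finger_gap: 13.7
finger_force: 30.0
```

View pics/w9.png

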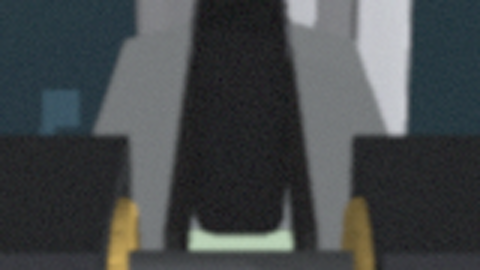

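Pressed about 20 N for over 1 s, reading about 24 mm. (The view shows only the pinched fin, and the picture budget is now spent, so I'll measure numerically.) Slide back, then take the blank out.

```bash
python3 -m inch '[{"gripper":0,"dx":0.0002,"dy":-0.006,"dz":0,"wx":0,"wy":0,"wz":0},{"gripper":0,"dx":0.0008,"dy":-0.016,"dz":0,"wx":0,"wy":0,"wz":0},{"gripper":0,"dx":0.0014,"dy":-0.026,"dz":0,"wx":0,"wy":0,"wz":0},{"gripper":0,"dx":0.002,"dy":-0.036,"dz":0,"wx":0,"wy":0,"wz":0},{"gripper":0,"dx":0.0023,"dy":-0.0405,"dz":0,"wx":0,"wy":0,"wz":0}]'
python3 -m inch '[{"gripper":0,"dx":0,"dy":0,"dz":0,"wx":0,"wy":0,"wz":0},{"gripper":0.45,"dx":0,"dy":0,"dz":0,"wx":0,"wy":0,"wz":0},{"gripper":0.45,"dx":0,"dy":0,"dz":0,"wx":0,"wy":0,"wz":0},{"gripper":0.45,"dx":0,"dy":0,"dz":0.002,"wx":0,"wy":0,"wz":0},{"gripper":0.45,"dx":0,"dy":0,"dz":0.01,"wx":0,"wy":0,"wz":0}]'
python3 -m inch '[{"gripper":0.45,"dx":0,"dy":0,"dz":0.03,"wx":0,"wy":0,"wz":0},{"gripper":0.45,"dx":0,"dy":0,"dz":0.065,"wx":0,"wy":0,"wz":0},{"gripper":0.45,"dx":0,"dy":0.03,"dz":0.065,"wx":0,"wy":0,"wz":0},{"gripper":0.45,"dx":-0.002,"dy":0.07,"dz":0.065,"wx":0,"wy":0,"wz":0},{"gripper":0.45,"dx":-0.004,"dy":0.109,"dz":0.065,"wx":0,"wy":0,"wz":0}]'
```

```text
clock: 14.28
eef_pos: [486.3, -29.8, 18.8]
eef_rot: [3.141, 0.001, -3.087]
wrist_force: [-3.8, 1.8, 10.2]
finger_gap: 13.8
finger_force: 30.0
clock: 14.7
eef_pos: [485.2, -28.9, 27.4]
eef_rot: [3.141, -0.002, -3.086]
wrist_force: [0.7, -0.5, -0.2]
finger_gap: 37.0
finger_force: 0.0
clock: 15.12
eef_pos: [482.0, 81.0, 94.3]
eef_rot: [3.142, 0.002, -3.088]
wrist_force: [0.2, 0.2, 0.0]
finger_gap: 42.2
finger_force: 0.0
```

```bash
cat > blanks.py <<'E'
# wood-coloured blobs in the wrist picture -> world at height z
import sys
from g import *
def find(z,amin=1500):
    manip.camera("wrist");s=manip.read_state();im=manip.camera("wrist");C=cam("wrist",s)
    h=cv2.cvtColor(im,cv2.COLOR_BGR2HSV);m=cv2.inRange(h,(8,70,60),(25,200,255));m[268:]=0
    m=cv2.morphologyEx(m,cv2.MORPH_CLOSE,np.ones((9,9)));m=cv2.morphologyEx(m,cv2.MORPH_OPEN,np.ones((7,7)))
    for c in cv2.findContours(m,0,1)[0]:
        if cv2.contourArea(c)<amin: continue
        w=np.array([p2w(C,q,z)[:2] for q in c[:,0].astype(float)],np.float32)
        (cx,cy),(a,b),an=cv2.minAreaRect(w);box=cv2.boxPoints(((cx,cy),(a,b),an))
        vx,vy=[(box[1]-box[0]),(box[2]-box[1])][int(np.hypot(*(box[2]-box[1]))>np.hypot(*(box[1]-box[0])))]
        if vx<0:vx,vy=-vx,-vy
        l=np.hypot(vx,vy);u=np.array([vx,vy])/l;rear=np.array([cx,cy])-u*l/2
        print("px",cv2.boundingRect(c),"rear",rear.round(1),"len %.0f w %.1f yaw %.3f"%(l,min(a,b),np.arctan2(vy,vx)),"origin",(rear+60*u).round(1),"gaugefr",Gi(rear+60*u))
    print(s["eef_pos"].round(1),s["eef_rot"].round(3),s["clock"],s["wrist_force"].round(1))
if __name__=="__main__":find(float(sys.argv[1]))
E
python3 blanks.py 58
```

```text
px (265, 128, 36, 140) rear [418.5  84.7] len 99 w 23.8 yaw 0.052 origin [478.4  87.8] gaugefr [-0.8 42.3]
px (423, 98, 137, 170) rear [390.7 235.2] len 118 w 99.6 yaw 0.057 origin [450.6 238.6] gaugefr [-20.1 194.4]
[481.3  86.7  94. ] [ 3.140e+00  1.000e-03 -3.084e+00] 15.1667 [-0.8  2.9 -0.3]
```

```bash
python3 -m inch '[{"gripper":0.45,"dx":0,"dy":0.0015,"dz":-0.025,"wx":0,"wy":0,"wz":0},{"gripper":0.45,"dx":0,"dy":0.0015,"dz":-0.05,"wx":0,"wy":0,"wz":0},{"gripper":0.45,"dx":0,"dy":0.0015,"dz":-0.07,"wx":0,"wy":0,"wz":0},{"gripper":0.45,"dx":0,"dy":0.0015,"dz":-0.08,"wx":0,"wy":0,"wz":0},{"gripper":0.45,"dx":0,"dy":0.0015,"dz":-0.085,"wx":0,"wy":0,"wz":0}]' | head -2
python3 -m inch '[{"gripper":0,"dx":0,"dy":0,"dz":0,"wx":0,"wy":0,"wz":0},{"gripper":0,"dx":0,"dy":0,"dz":0,"wx":0,"wy":0,"wz":0},{"gripper":0,"dx":0,"dy":0,"dz":0,"wx":0,"wy":0,"wz":0},{"gripper":0,"dx":0,"dy":0,"dz":0,"wx":0,"wy":0,"wz":0},{"gripper":0,"dx":0,"dy":0,"dz":0,"wx":0,"wy":0,"wz":0}]' 35
python3 -m inch '[{"gripper":0,"dx":0,"dy":0,"dz":0.015,"wx":0,"wy":0,"wz":0},{"gripper":0,"dx":0,"dy":0,"dz":0.04,"wx":0,"wy":0,"wz":0},{"gripper":0,"dx":0,"dy":0,"dz":0.07,"wx":0,"wy":0,"wz":0},{"gripper":0,"dx":0,"dy":0,"dz":0.1,"wx":0,"wy":0,"wz":0},{"gripper":0,"dx":0,"dy":0,"dz":0.12,"wx":0,"wy":0,"wz":0}]'
```

```text
clock: 15.63
eef_pos: [481.5, 81.1, 7.2]
clock: 16.05
eef_pos: [482.7, 81.4, 9.0]
eef_rot: [-3.142, 0.002, -3.086]
wrist_force: [-0.2, 0.2, 5.1]
finger_gap: 23.7
finger_force: 34.7
clock: 16.47
eef_pos: [482.5, 81.4, 131.1]
eef_rot: [3.142, 0.003, -3.086]
wrist_force: [0.4, 0.0, -0.9]
finger_gap: 23.9
finger_force: 34.7
```

Gripped the 24 mm blank. Carry it to the case and measure the case from above.

```bash
python3 -m inch '[{"gripper":0,"dx":0,"dy":0.03,"dz":0.01,"wx":0,"wy":0,"wz":-2},{"gripper":0,"dx":-0.002,"dy":0.07,"dz":0.02,"wx":0,"wy":0,"wz":-5},{"gripper":0,"dx":-0.004,"dy":0.11,"dz":0.02,"wx":0,"wy":0,"wz":-5},{"gripper":0,"dx":-0.006,"dy":0.15,"dz":0.02,"wx":0,"wy":0,"wz":-5},{"gripper":0,"dx":-0.008,"dy":0.19,"dz":0.02,"wx":0,"wy":0,"wz":-5}]'
python3 -m inch '[{"gripper":0,"dx":0,"dy":0.025,"dz":0,"wx":0,"wy":0,"wz":0},{"gripper":0,"dx":0,"dy":0.04,"dz":0,"wx":0,"wy":0,"wz":0},{"gripper":0,"dx":0,"dy":0.049,"dz":0,"wx":0,"wy":0,"wz":0},{"gripper":0,"dx":0,"dy":0.049,"dz":0,"wx":0,"wy":0,"wz":0},{"gripper":0,"dx":0,"dy":0.049,"dz":0,"wx":0,"wy":0,"wz":0}]'
cat > case.py <<'E'
from h import *
manip.camera("wrist");manip.camera("wrist");s=manip.read_state();im=manip.camera("wrist");C=cam("wrist",s)
print(s["eef_pos"].round(1),s["eef_rot"].round(3),s["clock"],s["finger_gap"])
h=cv2.cvtColor(im,cv2.COLOR_BGR2HSV)
m=cv2.inRange(h,(3,90,30),(25,255,255));m[268:]=0
m=cv2.morphologyEx(m,cv2.MORPH_CLOSE,np.ones((9,9)))
c=max(cv2.findContours(m,0,1)[0],key=cv2.contourArea);print("bbox",cv2.boundingRect(c),cv2.contourArea(c))
w=np.zeros_like(m);cv2.drawContours(w,[c],-1,255,-1)
np.save("case_m.npy",w);cv2.imwrite("pics/case_raw.png",im)
x,y,W,H=cv2.boundingRect(c)
# near edge: topmost row per column; sides: leftmost/rightmost per row
cols=np.arange(x+25,x+W-25,3);near=np.array([p2w(C,(q,np.argmax(w[:,q]>0)),66)[:2] for q in cols if not 235<q<325])
rows=np.arange(y+25,235,3)
L=np.array([p2w(C,(np.argmax(w[r]>0),r),66)[:2] for r in rows]);R=np.array([p2w(C,(559-np.argmax(w[r][::-1]>0),r),66)[:2] for r in rows])
for n,q,a in(("near",near,1),("L(-y)",L,0),("R(+y)",R,0)):
    k=np.polyfit(q[:,a],q[:,1-a],1);e=q[:,1-a]-np.polyval(k,q[:,a]);g=np.abs(e)<3
    k=np.polyfit(q[g][:,a],q[g][:,1-a],1);print(n,"slope %.4f"%k[0],"at",np.polyval(k,320 if a else 475).round(1),"res",np.std(e[g]).round(2),g.sum(),len(g))
E
python3 case.py
```

```text
clock: 16.88
eef_pos: [473.5, 273.3, 148.6]
eef_rot: [3.141, 0.001, 3.11]
wrist_force: [1.1, -0.3, -1.0]
finger_gap: 23.9
finger_force: 34.7
clock: 17.3
eef_pos: [474.2, 319.5, 148.0]
eef_rot: [-3.141, -0.0, 3.109]
wrist_force: [-0.0, -0.4, -1.2]
finger_gap: 24.0
finger_force: 34.7
[474.3 319.1 148.2] [-3.141  0.     3.108] 17.4 23.777772063995283
bbox (129, 104, 303, 164) 41310.0
near slope 0.0378 at 395.8 res 0.17 56 56
L(-y) slope -0.0327 at 219.3 res 0.25 36 36
R(+y) slope -0.0377 at 436.8 res 0.24 36 36
```

```bash
python3 - <<'E'
from g import *
im=cv2.imread("pics/case_raw.png")
s={"eef_pos":np.array([474.3,319.1,148.2]),"eef_rot":np.array([-3.141,0,3.108])};C=cam("wrist",s)
p=(475.5,328,-.036)
for z in(40.5,):
  for xx in(-43,-40,-37):
    print(z,xx)
    print([ (y,int(im[tuple(np.round(w2p(C,G((xx,y,z),p))).astype(int)[::-1])].sum()/3)) for y in range(-104,105,4)])
E
```

```text
40.5 -43
[(-104, 101), (-100, 181), (-96, 182), (-92, 182), (-88, 182), (-84, 182), (-80, 182), (-76, 184), (-72, 169), (-68, 184), (-64, 185), (-60, 184), (-56, 184), (-52, 186), (-48, 124), (-44, 124), (-40, 146), (-36, 189), (-32, 119), (-28, 147), (-24, 168), (-20, 172), (-16, 169), (-12, 168), (-8, 167), (-4, 173), (0, 178), (4, 188), (8, 183), (12, 170), (16, 112), (20, 188), (24, 189), (28, 188), (32, 191), (36, 189), (40, 191), (44, 195), (48, 195), (52, 195), (56, 194), (60, 174), (64, 141), (68, 132), (72, 120), (76, 134), (80, 176), (84, 121), (88, 121), (92, 122), (96, 122), (100, 123), (104, 66)]
40.5 -40
[(-104, 97), (-100, 180), (-96, 183), (-92, 181), (-88, 181), (-84, 182), (-80, 183), (-76, 186), (-72, 184), (-68, 186), (-64, 189), (-60, 187), (-56, 187), (-52, 180), (-48, 127), (-44, 124), (-40, 137), (-36, 187), (-32, 120), (-28, 148), (-24, 170), (-20, 172), (-16, 169), (-12, 169), (-8, 171), (-4, 175), (0, 178), (4, 188), (8, 184), (12, 168), (16, 108), (20, 186), (24, 190), (28, 192), (32, 191), (36, 190), (40, 194), (44, 192), (48, 193), (52, 190), (56, 192), (60, 184), (64, 126), (68, 127), (72, 110), (76, 144), (80, 184), (84, 122), (88, 121), (92, 119), (96, 120), (100, 119), (104, 64)]
40.5 -37
[(-104, 99), (-100, 150), (-96, 150), (-92, 154), (-88, 156), (-84, 157), (-80, 155), (-76, 158), (-72, 133), (-68, 151), (-64, 148), (-60, 132), (-56, 137), (-52, 106), (-48, 97), (-44, 95), (-40, 118), (-36, 163), (-32, 115), (-28, 144), (-24, 172), (-20, 172), (-16, 170), (-12, 170), (-8, 170), (-4, 173), (0, 179), (4, 189), (8, 185), (12, 168), (16, 95), (20, 167), (24, 170), (28, 168), (32, 172), (36, 172), (40, 168), (44, 136), (48, 130), (52, 132), (56, 131), (60, 130), (64, 100), (68, 100), (72, 93), (76, 135), (80, 134), (84, 111), (88, 114), (92, 112), (96, 114), (100, 113), (104, 63)]
```

```bash
python3 -m inch '[{"gripper":0,"dx":0.0035,"dy":0.0085,"dz":-0.02,"wx":0,"wy":0,"wz":0},{"gripper":0,"dx":0.0035,"dy":0.0085,"dz":-0.05,"wx":0,"wy":0,"wz":0},{"gripper":0,"dx":0.0035,"dy":0.0085,"dz":-0.08,"wx":0,"wy":0,"wz":0},{"gripper":0,"dx":0.0035,"dy":0.0085,"dz":-0.105,"wx":0,"wy":0,"wz":0},{"gripper":0,"dx":0.0035,"dy":0.0085,"dz":-0.115,"wx":0,"wy":0,"wz":0}]'
python3 -m inch '[{"gripper":0,"dx":0,"dy":0,"dz":-0.006,"wx":0,"wy":0,"wz":0},{"gripper":0,"dx":0,"dy":0,"dz":-0.013,"wx":0,"wy":0,"wz":0},{"gripper":0,"dx":0,"dy":0,"dz":-0.019,"wx":0,"wy":0,"wz":0},{"gripper":0,"dx":0,"dy":0,"dz":-0.025,"wx":0,"wy":0,"wz":0},{"gripper":0,"dx":0,"dy":0,"dz":-0.029,"wx":0,"wy":0,"wz":0}]'
```

```text
clock: 17.87
eef_pos: [476.3, 327.1, 29.8]
eef_rot: [-3.139, -0.004, 3.109]
wrist_force: [-1.0, -0.3, -0.3]
finger_gap: 23.8
finger_force: 34.7
clock: 18.28
eef_pos: [477.7, 329.0, 4.1]
eef_rot: [3.141, 0.001, 3.11]
wrist_force: [0.7, -0.6, -1.8]
finger_gap: 23.6
finger_force: 34.7
```

```bash
python3 -m inch '[{"gripper":0,"dx":0,"dy":0,"dz":-0.0015,"wx":0,"wy":0,"wz":0},{"gripper":0,"dx":0,"dy":0,"dz":-0.002,"wx":0,"wy":0,"wz":0},{"gripper":0.45,"dx":0,"dy":0,"dz":-0.002,"wx":0,"wy":0,"wz":0},{"gripper":0.45,"dx":0,"dy":0,"dz":-0.002,"wx":0,"wy":0,"wz":0},{"gripper":0.45,"dx":0,"dy":0,"dz":-0.002,"wx":0,"wy":0,"wz":0}]'
python3 -m inch '[{"gripper":0.45,"dx":0,"dy":0,"dz":0.003,"wx":0,"wy":0,"wz":0},{"gripper":0.45,"dx":0,"dy":0,"dz":0.03,"wx":0,"wy":0,"wz":0},{"gripper":0.45,"dx":0,"dy":0,"dz":0.07,"wx":0,"wy":0,"wz":0},{"gripper":0.45,"dx":0,"dy":0,"dz":0.11,"wx":0,"wy":0,"wz":0},{"gripper":0.45,"dx":0,"dy":0,"dz":0.145,"wx":0,"wy":0,"wz":0}]'
python3 - <<'E'
from g import *
manip.camera("wrist");manip.camera("wrist");s=manip.read_state();im=manip.camera("wrist");C=cam("wrist",s);cv2.imwrite("pics/case2.png",im)
print(s["eef_pos"],s["clock"]);h=cv2.cvtColor(im,cv2.COLOR_BGR2HSV)
p=(475.5,328,-.036)
for xx,z in((-50,50),(-40,50),(-20,50),(0,50),(10,50)):
    print(xx,[(y,)+tuple(int(v) for v in h[tuple(np.round(w2p(C,G((xx,y,z),p))).astype(int)[::-1])]) for y in range(-24,25,4)])
print([(x,)+tuple(int(v) for v in h[tuple(np.round(w2p(C,G((x,0,50),p))).astype(int)[::-1])]) for x in range(-76,-44,4)])
E
```

```text
clock: 18.7
eef_pos: [477.7, 329.0, 2.4]
eef_rot: [3.141, 0.001, 3.11]
wrist_force: [-0.1, -0.7, -1.0]
finger_gap: 40.1
finger_force: 0.0
clock: 19.12
eef_pos: [477.5, 328.9, 150.0]
eef_rot: [3.141, 0.001, 3.11]
wrist_force: [1.1, -0.5, 0.9]
finger_gap: 41.9
finger_force: 0.0
[479.60006306 330.20719313 153.68281431] 19.2167
-50 [(-24, 14, 132, 112), (-20, 13, 126, 113), (-16, 14, 133, 113), (-12, 13, 134, 112), (-8, 17, 104, 159), (-4, 17, 102, 215), (0, 17, 103, 212), (4, 17, 102, 215), (8, 19, 99, 225), (12, 17, 102, 214), (16, 14, 139, 171), (20, 13, 139, 172), (24, 13, 140, 170)]
-40 [(-24, 19, 95, 230), (-20, 19, 95, 229), (-16, 17, 104, 174), (-12, 17, 103, 154), (-8, 17, 99, 165), (-4, 18, 101, 215), (0, 17, 101, 209), (4, 17, 101, 214), (8, 18, 100, 221), (12, 17, 104, 213), (16, 17, 96, 141), (20, 19, 97, 228), (24, 18, 96, 228)]
-20 [(-24, 13, 126, 119), (-20, 12, 126, 121), (-16, 13, 132, 118), (-12, 13, 126, 117), (-8, 16, 101, 166), (-4, 17, 101, 214), (0, 17, 101, 209), (4, 17, 102, 213), (8, 19, 96, 234), (12, 19, 95, 230), (16, 13, 139, 176), (20, 13, 137, 175), (24, 13, 142, 172)]
0 [(-24, 13, 134, 116), (-20, 13, 130, 118), (-16, 13, 135, 115), (-12, 13, 129, 117), (-8, 17, 102, 183), (-4, 17, 102, 212), (0, 17, 103, 206), (4, 17, 103, 217), (8, 20, 94, 235), (12, 19, 97, 226), (16, 13, 135, 177), (20, 13, 135, 177), (24, 13, 139, 176)]
10 [(-24, 13, 133, 121), (-20, 14, 130, 122), (-16, 14, 134, 120), (-12, 13, 132, 124), (-8, 17, 104, 177), (-4, 16, 104, 211), (0, 17, 102, 208), (4, 17, 99, 221), (8, 20, 93, 234), (12, 19, 98, 226), (16, 13, 136, 185), (20, 13, 137, 181), (24, 13, 137, 184)]
[(-76, 13, 136, 172), (-72, 13, 133, 94), (-68, 14, 134, 112), (-64, 13, 134, 169), (-60, 17, 102, 177), (-56, 17, 102, 212), (-52, 16, 103, 212), (-48, 17, 103, 212)]
```

Blank 1 lies in the middle notch, centred at y≈+2 mm and parallel. Back to the mat for blank 2.

```bash
python3 -m inch '[{"gripper":0.75,"dx":0.001,"dy":-0.04,"dz":0,"wx":0,"wy":0,"wz":4.9},{"gripper":0.75,"dx":0.002,"dy":-0.08,"dz":0,"wx":0,"wy":0,"wz":4.9},{"gripper":0.75,"dx":0.004,"dy":-0.12,"dz":0,"wx":0,"wy":0,"wz":4.9},{"gripper":0.75,"dx":0.006,"dy":-0.16,"dz":0,"wx":0,"wy":0,"wz":4.9},{"gripper":0.75,"dx":0.008,"dy":-0.2,"dz":0,"wx":0,"wy":0,"wz":4.9}]' | head -2
python3 -m inch '[{"gripper":0.75,"dx":0.001,"dy":-0.04,"dz":0,"wx":0,"wy":0,"wz":0},{"gripper":0.75,"dx":0.002,"dy":-0.08,"dz":0,"wx":0,"wy":0,"wz":0},{"gripper":0.75,"dx":0.004,"dy":-0.12,"dz":0,"wx":0,"wy":0,"wz":0},{"gripper":0.75,"dx":0.006,"dy":-0.16,"dz":0,"wx":0,"wy":0,"wz":0},{"gripper":0.75,"dx":0.008,"dy":-0.2,"dz":0,"wx":0,"wy":0,"wz":0}]' | head -2
python3 -m inch '[{"gripper":0.75,"dx":0.001,"dy":-0.04,"dz":0,"wx":0,"wy":0,"wz":0},{"gripper":0.75,"dx":0.002,"dy":-0.08,"dz":0,"wx":0,"wy":0,"wz":0},{"gripper":0.75,"dx":0.004,"dy":-0.12,"dz":0,"wx":0,"wy":0,"wz":0},{"gripper":0.75,"dx":0.006,"dy":-0.16,"dz":0,"wx":0,"wy":0,"wz":0},{"gripper":0.75,"dx":0.008,"dy":-0.19,"dz":0,"wx":0,"wy":0,"wz":0}]' | head -2
python3 -m inch '[{"gripper":0.75,"dx":0,"dy":0,"dz":-0.01,"wx":0,"wy":0,"wz":0},{"gripper":0.75,"dx":0,"dy":0,"dz":-0.03,"wx":0,"wy":0,"wz":0},{"gripper":0.75,"dx":0,"dy":0,"dz":-0.04,"wx":0,"wy":0,"wz":0},{"gripper":0.75,"dx":0,"dy":0,"dz":-0.04,"wx":0,"wy":0,"wz":0},{"gripper":0.75,"dx":0,"dy":0,"dz":-0.04,"wx":0,"wy":0,"wz":0}]'
python3 blanks.py 31
```

```text
clock: 19.68
eef_pos: [484.6, 127.1, 145.9]
clock: 20.1
eef_pos: [492.6, -72.9, 146.0]
clock: 20.52
eef_pos: [500.5, -263.8, 145.7]
clock: 20.93
eef_pos: [501.2, -260.4, 106.5]
eef_rot: [3.141, -0.001, -3.087]
wrist_force: [0.0, 0.1, -0.5]
finger_gap: 70.2
finger_force: 0.0
px (132, 146, 54, 122) rear [ 458.7 -362.7] len 101 w 35.2 yaw 0.105 origin [ 518.3 -356.4] gaugefr [  14.4 -403.4]
px (252, 130, 33, 138) rear [ 441.6 -273.3] len 113 w 25.0 yaw 0.057 origin [ 501.5 -269.9] gaugefr [   2.3 -316.1]
[ 501.7 -260.7  107.4] [-3.142  0.    -3.087] 20.9833 [ 0.4 -0.9  0. ]
```

```bash
python3 -m inch '[{"gripper":0.75,"dx":0.002,"dy":-0.008,"dz":-0.02,"wx":0,"wy":0,"wz":0},{"gripper":0.75,"dx":0.002,"dy":-0.008,"dz":-0.05,"wx":0,"wy":0,"wz":0},{"gripper":0.75,"dx":0.002,"dy":-0.008,"dz":-0.08,"wx":0,"wy":0,"wz":0},{"gripper":0.75,"dx":0.002,"dy":-0.008,"dz":-0.105,"wx":0,"wy":0,"wz":0},{"gripper":0.7,"dx":0.002,"dy":-0.008,"dz":-0.12,"wx":0,"wy":0,"wz":0}]' 
python3 -m inch '[{"gripper":0.4,"dx":0,"dy":0,"dz":-0.005,"wx":0,"wy":0,"wz":0},{"gripper":0.4,"dx":0,"dy":0,"dz":-0.01,"wx":0,"wy":0,"wz":0},{"gripper":0.4,"dx":0,"dy":0,"dz":-0.012,"wx":0,"wy":0,"wz":0},{"gripper":0.4,"dx":0,"dy":0,"dz":-0.012,"wx":0,"wy":0,"wz":0},{"gripper":0.4,"dx":0,"dy":0,"dz":-0.012,"wx":0,"wy":0,"wz":0}]' 35 
python3 -m inch '[{"gripper":0,"dx":0,"dy":0,"dz":0,"wx":0,"wy":0,"wz":0},{"gripper":0,"dx":0,"dy":0,"dz":0,"wx":0,"wy":0,"wz":0},{"gripper":0,"dx":0,"dy":0,"dz":0,"wx":0,"wy":0,"wz":0},{"gripper":0,"dx":0,"dy":0,"dz":0,"wx":0,"wy":0,"wz":0},{"gripper":0,"dx":0,"dy":0,"dz":0,"wx":0,"wy":0,"wz":0}]' 35
```

```text
clock: 21.45
eef_pos: [503.0, -268.5, -14.8]
eef_rot: [3.141, -0.001, -3.087]
wrist_force: [-0.2, 0.2, -0.5]
finger_gap: 67.0
finger_force: 0.0
clock: 21.87
eef_pos: [504.1, -269.4, -23.9]
eef_rot: [-3.141, 0.001, -3.088]
wrist_force: [0.9, 0.3, 0.6]
finger_gap: 38.4
finger_force: 0.0
clock: 22.28
eef_pos: [503.7, -269.3, -24.4]
eef_rot: [-3.141, 0.001, -3.088]
wrist_force: [-0.9, 1.0, 6.0]
finger_gap: 23.8
finger_force: 35.0
```

```bash
python3 -m inch '[{"gripper":0,"dx":0,"dy":0,"dz":0.012,"wx":0,"wy":0,"wz":0},{"gripper":0,"dx":0,"dy":0,"dz":0.035,"wx":0,"wy":0,"wz":0},{"gripper":0,"dx":0,"dy":0.01,"dz":0.065,"wx":0,"wy":0,"wz":0},{"gripper":0,"dx":-0.002,"dy":0.04,"dz":0.09,"wx":0,"wy":0,"wz":0},{"gripper":0,"dx":-0.005,"dy":0.075,"dz":0.1,"wx":0,"wy":0,"wz":0}]'
python3 -m inch '[{"gripper":0,"dx":-0.003,"dy":0.038,"dz":0,"wx":0,"wy":0,"wz":0},{"gripper":0,"dx":-0.006,"dy":0.078,"dz":0,"wx":0,"wy":0,"wz":0},{"gripper":0,"dx":-0.009,"dy":0.118,"dz":0,"wx":0,"wy":0,"wz":0},{"gripper":0,"dx":-0.012,"dy":0.158,"dz":0,"wx":0,"wy":0,"wz":0},{"gripper":0,"dx":-0.015,"dy":0.198,"dz":0,"wx":0,"wy":0,"wz":0}]' | grep -v rot
python3 -m inch '[{"gripper":0,"dx":0,"dy":0.035,"dz":0,"wx":0,"wy":0,"wz":0},{"gripper":0,"dx":-0.002,"dy":0.065,"dz":0,"wx":0,"wy":0,"wz":0},{"gripper":0,"dx":-0.002,"dy":0.083,"dz":0,"wx":0,"wy":0,"wz":0},{"gripper":0,"dx":-0.002,"dy":0.083,"dz":-0.01,"wx":0,"wy":0,"wz":0},{"gripper":0,"dx":-0.002,"dy":0.083,"dz":-0.02,"wx":0,"wy":0,"wz":0}]'
python3 blanks.py 106
```

```text
clock: 22.7
eef_pos: [499.5, -194.8, 78.9]
eef_rot: [-3.139, 0.004, -3.09]
wrist_force: [0.9, -0.1, -0.3]
finger_gap: 23.8
finger_force: 35.0
clock: 23.12
eef_pos: [482.9, 5.6, 75.8]
wrist_force: [1.5, -0.2, -0.8]
finger_gap: 23.6
finger_force: 35.0
clock: 23.53
eef_pos: [481.6, 87.4, 55.2]
eef_rot: [-3.142, 0.001, -3.086]
wrist_force: [0.3, -0.2, -1.1]
finger_gap: 23.4
finger_force: 35.0
px (254, 133, 53, 135) rear [418.6  83. ] len 61 w 23.4 yaw 0.054 origin [478.5  86.3] gaugefr [-0.7 40.8]
px (448, 94, 112, 174) rear [397.  186.2] len 77 w 52.4 yaw 0.054 origin [456.9 189.5] gaugefr [-16.6 145. ]
[480.4  86.5  52.8] [-3.141e+00 -2.000e-03 -3.087e+00] 23.5833 [-1.9 -0.5 -2.7]
```

```bash
python3 -m inch '[{"gripper":0,"dx":0,"dy":0,"dz":-0.012,"wx":0,"wy":0,"wz":0},{"gripper":0,"dx":0,"dy":0,"dz":-0.025,"wx":0,"wy":0,"wz":0},{"gripper":0,"dx":0,"dy":0,"dz":-0.036,"wx":0,"wy":0,"wz":0},{"gripper":0,"dx":0,"dy":0,"dz":-0.043,"wx":0,"wy":0,"wz":0},{"gripper":0,"dx":0,"dy":0,"dz":-0.046,"wx":0,"wy":0,"wz":0}]'
python3 -m inch '[{"gripper":0,"dx":0,"dy":0,"dz":0,"wx":0,"wy":0,"wz":0},{"gripper":0.45,"dx":0,"dy":0,"dz":-0.001,"wx":0,"wy":0,"wz":0},{"gripper":0.45,"dx":0,"dy":0,"dz":-0.001,"wx":0,"wy":0,"wz":0},{"gripper":0.45,"dx":0,"dy":0,"dz":-0.001,"wx":0,"wy":0,"wz":0},{"gripper":0.45,"dx":0,"dy":0,"dz":-0.001,"wx":0,"wy":0,"wz":0}]'
python3 -m inch '[{"gripper":0.45,"dx":0,"dy":0,"dz":0.03,"wx":0,"wy":0,"wz":0},{"gripper":0.45,"dx":0,"dy":0,"dz":0.065,"wx":0,"wy":0,"wz":0},{"gripper":0.45,"dx":0,"dy":-0.02,"dz":0.085,"wx":0,"wy":0,"wz":0},{"gripper":0.45,"dx":0.003,"dy":-0.06,"dz":0.085,"wx":0,"wy":0,"wz":0},{"gripper":0.45,"dx":0.004,"dy":-0.1,"dz":0.085,"wx":0,"wy":0,"wz":0}]' | head -2
python3 -m inch '[{"gripper":0.45,"dx":0,"dy":-0.012,"dz":0,"wx":0,"wy":0,"wz":0},{"gripper":0.45,"dx":0,"dy":-0.016,"dz":0,"wx":0,"wy":0,"wz":0},{"gripper":0.45,"dx":0,"dy":-0.016,"dz":0,"wx":0,"wy":0,"wz":0},{"gripper":0.45,"dx":0,"dy":-0.016,"dz":-0.005,"wx":0,"wy":0,"wz":0},{"gripper":0.45,"dx":0,"dy":-0.016,"dz":-0.01,"wx":0,"wy":0,"wz":0}]'
python3 -c "
from g import *
manip.camera('wrist');s=manip.read_state();im=manip.camera('wrist');cv2.imwrite('pics/fin2.png',im);C=cam('wrist',s);print(s['eef_pos'])
r=im[215,180:400].sum(1)//3;d=np.where(r<45)[0]+180;print(d)
print(p2w(C,(d.mean(),215),80))"; python3 blanks.py 58
```

```text
clock: 24.05
eef_pos: [481.0, 86.2, 8.0]
eef_rot: [-3.141, -0.002, -3.089]
wrist_force: [0.4, -0.5, -0.8]
finger_gap: 23.6
finger_force: 35.0
clock: 24.47
eef_pos: [481.8, 86.9, 8.5]
eef_rot: [3.142, 0.001, -3.088]
wrist_force: [0.2, -1.0, 1.1]
finger_gap: 42.0
finger_force: 0.0
clock: 24.88
eef_pos: [486.3, -13.7, 94.8]
clock: 25.3
eef_pos: [485.6, -27.9, 82.7]
eef_rot: [3.142, 0.0, -3.087]
wrist_force: [0.3, 0.2, 0.0]
finger_gap: 42.1
finger_force: 0.0
[484.93272931 -27.85155191  81.4842367 ]
[266 267 268 269 270 271 272 273 274 277 278 286]
[473.27456774 -33.05126662  80.        ]
px (419, 135, 56, 133) rear [420.4  78.4] len 90 w 30.5 yaw 0.061 origin [480.3  82.1] gaugefr [ 0.8 36.5]
[485.1 -28.1  82.4] [ 3.141e+00 -1.000e-03 -3.087e+00] 25.45 [ 0.5  0.  -0. ]
```

```bash
python3 -m inch '[{"gripper":0.45,"dx":0,"dy":-0.0015,"dz":-0.02,"wx":0,"wy":0,"wz":0},{"gripper":0.45,"dx":0,"dy":-0.0015,"dz":-0.04,"wx":0,"wy":0,"wz":0},{"gripper":0.45,"dx":0,"dy":-0.0015,"dz":-0.055,"wx":0,"wy":0,"wz":0},{"gripper":0.45,"dx":0,"dy":-0.0015,"dz":-0.063,"wx":0,"wy":0,"wz":0},{"gripper":0,"dx":0,"dy":-0.0015,"dz":-0.065,"wx":0,"wy":0,"wz":0}]' | head -2
python3 -m inch '[{"gripper":0,"dx":0,"dy":0,"dz":0,"wx":0,"wy":0,"wz":0},{"gripper":0,"dx":0,"dy":0,"dz":0,"wx":0,"wy":0,"wz":0},{"gripper":0,"dx":0,"dy":0,"dz":0,"wx":0,"wy":0,"wz":0},{"gripper":0,"dx":0,"dy":0,"dz":0,"wx":0,"wy":0,"wz":0},{"gripper":0,"dx":0,"dy":0,"dz":0,"wx":0,"wy":0,"wz":0}]' 30
python3 -m inch '[{"gripper":0,"dx":-0.0002,"dy":0.004,"dz":0,"wx":0,"wy":0,"wz":0},{"gripper":0,"dx":-0.0006,"dy":0.012,"dz":0,"wx":0,"wy":0,"wz":0},{"gripper":0,"dx":-0.0012,"dy":0.021,"dz":0,"wx":0,"wy":0,"wz":0},{"gripper":0,"dx":-0.0016,"dy":0.029,"dz":0,"wx":0,"wy":0,"wz":0},{"gripper":0,"dx":-0.0019,"dy":0.034,"dz":0,"wx":0,"wy":0,"wz":0}]'
```

```text
clock: 25.92
eef_pos: [484.9, -30.3, 16.9]
clock: 26.33
eef_pos: [486.0, -30.6, 18.8]
eef_rot: [-3.141, 0.001, -3.088]
wrist_force: [-1.7, 0.8, 5.4]
finger_gap: 13.6
finger_force: 30.0
clock: 26.75
eef_pos: [484.3, 3.7, 18.8]
eef_rot: [-3.141, 0.002, -3.088]
wrist_force: [1.0, -2.4, 6.2]
finger_gap: 13.9
finger_force: 30.0
```

Same as before; the contact for 24 mm is at y = 9.1.

```bash
python3 -m inch '[{"gripper":0,"dx":0,"dy":0.001,"dz":0,"wx":0,"wy":0,"wz":0},{"gripper":0,"dx":0,"dy":0.002,"dz":0,"wx":0,"wy":0,"wz":0},{"gripper":0,"dx":-0.0002,"dy":0.003,"dz":0,"wx":0,"wy":0,"wz":0},{"gripper":0,"dx":-0.0002,"dy":0.004,"dz":0,"wx":0,"wy":0,"wz":0},{"gripper":0,"dx":-0.0002,"dy":0.005,"dz":0,"wx":0,"wy":0,"wz":0}]' | grep -E "pos|wrist"
python3 -m inch '[{"gripper":0,"dx":0,"dy":0.0007,"dz":0,"wx":0,"wy":0,"wz":0},{"gripper":0,"dx":0,"dy":0.0014,"dz":0,"wx":0,"wy":0,"wz":0},{"gripper":0,"dx":0,"dy":0.002,"dz":0,"wx":0,"wy":0,"wz":0},{"gripper":0,"dx":0,"dy":0.003,"dz":0,"wx":0,"wy":0,"wz":0},{"gripper":0,"dx":0,"dy":0.003,"dz":0,"wx":0,"wy":0,"wz":0}]' | grep -E "pos|wrist"
for i in 1 2; do python3 -m inch '[{"gripper":0,"dx":0,"dy":0,"dz":0,"wx":0,"wy":0,"wz":0},{"gripper":0,"dx":0,"dy":0,"dz":0,"wx":0,"wy":0,"wz":0},{"gripper":0,"dx":0,"dy":0,"dz":0,"wx":0,"wy":0,"wz":0},{"gripper":0,"dx":0,"dy":0,"dz":0,"wx":0,"wy":0,"wz":0},{"gripper":0,"dx":0,"dy":0,"dz":0,"wx":0,"wy":0,"wz":0}]'| grep -E "pos|wrist";done
```

```text
eef_pos: [484.0, 8.2, 18.8]
wrist_force: [-0.2, -2.5, 6.2]
eef_pos: [484.0, 9.1, 18.8]
wrist_force: [-0.6, -21.5, 6.8]
eef_pos: [483.9, 9.1, 18.8]
wrist_force: [-1.5, -20.8, 6.5]
eef_pos: [484.0, 9.1, 18.8]
wrist_force: [-1.7, -20.9, 7.5]
```

```bash
python3 -m inch '[{"gripper":0,"dx":0.0002,"dy":-0.006,"dz":0,"wx":0,"wy":0,"wz":0},{"gripper":0,"dx":0.0008,"dy":-0.016,"dz":0,"wx":0,"wy":0,"wz":0},{"gripper":0,"dx":0.0014,"dy":-0.026,"dz":0,"wx":0,"wy":0,"wz":0},{"gripper":0,"dx":0.002,"dy":-0.036,"dz":0,"wx":0,"wy":0,"wz":0},{"gripper":0,"dx":0.0023,"dy":-0.0405,"dz":0,"wx":0,"wy":0,"wz":0}]' | grep -E "pos|wrist"
python3 -m inch '[{"gripper":0,"dx":0,"dy":0,"dz":0,"wx":0,"wy":0,"wz":0},{"gripper":0.45,"dx":0,"dy":0,"dz":0,"wx":0,"wy":0,"wz":0},{"gripper":0.45,"dx":0,"dy":0,"dz":0,"wx":0,"wy":0,"wz":0},{"gripper":0.45,"dx":0,"dy":0,"dz":0.002,"wx":0,"wy":0,"wz":0},{"gripper":0.45,"dx":0,"dy":0,"dz":0.01,"wx":0,"wy":0,"wz":0}]' | grep -E "pos|wrist"
python3 -m inch '[{"gripper":0.45,"dx":0,"dy":0,"dz":0.03,"wx":0,"wy":0,"wz":0},{"gripper":0.45,"dx":0,"dy":0,"dz":0.065,"wx":0,"wy":0,"wz":0},{"gripper":0.45,"dx":0,"dy":0.035,"dz":0.065,"wx":0,"wy":0,"wz":0},{"gripper":0.45,"dx":-0.002,"dy":0.075,"dz":0.065,"wx":0,"wy":0,"wz":0},{"gripper":0.45,"dx":-0.004,"dy":0.115,"dz":0.065,"wx":0,"wy":0,"wz":0}]' | grep -E "pos|wrist"
python3 blanks.py 58
```

```text
eef_pos: [485.9, -29.8, 18.8]
wrist_force: [-3.6, 2.2, 9.7]
eef_pos: [484.9, -28.9, 27.4]
wrist_force: [0.2, -0.2, -1.0]
eef_pos: [481.8, 87.0, 94.3]
wrist_force: [1.4, 0.7, -0.7]
px (256, 131, 35, 137) rear [420.5  84.7] len 97 w 23.7 yaw 0.055 origin [480.4  88. ] gaugefr [ 1.3 42.4]
px (416, 98, 144, 170) rear [390.7 239. ] len 118 w 104.7 yaw 0.055 origin [450.6 242.3] gaugefr [-19.9 198.1]
[481.   92.9  94.1] [ 3.140e+00  1.000e-03 -3.086e+00] 29.7167 [-0.9  3.6 -0.4]
```

```bash
python3 -m inch '[{"gripper":0.45,"dx":0,"dy":0.001,"dz":-0.025,"wx":0,"wy":0,"wz":0},{"gripper":0.45,"dx":0,"dy":0.001,"dz":-0.05,"wx":0,"wy":0,"wz":0},{"gripper":0.45,"dx":0,"dy":0.001,"dz":-0.07,"wx":0,"wy":0,"wz":0},{"gripper":0.45,"dx":0,"dy":0.001,"dz":-0.08,"wx":0,"wy":0,"wz":0},{"gripper":0.45,"dx":0,"dy":0.001,"dz":-0.085,"wx":0,"wy":0,"wz":0}]' | head -2
python3 -m inch '[{"gripper":0,"dx":0,"dy":0,"dz":0,"wx":0,"wy":0,"wz":0},{"gripper":0,"dx":0,"dy":0,"dz":0,"wx":0,"wy":0,"wz":0},{"gripper":0,"dx":0,"dy":0,"dz":0,"wx":0,"wy":0,"wz":0},{"gripper":0,"dx":0,"dy":0,"dz":0,"wx":0,"wy":0,"wz":0},{"gripper":0,"dx":0,"dy":0,"dz":0,"wx":0,"wy":0,"wz":0}]' 35
python3 -m inch '[{"gripper":0,"dx":0,"dy":0,"dz":0.015,"wx":0,"wy":0,"wz":0},{"gripper":0,"dx":0,"dy":0,"dz":0.04,"wx":0,"wy":0,"wz":0},{"gripper":0,"dx":0,"dy":0,"dz":0.07,"wx":0,"wy":0,"wz":0},{"gripper":0,"dx":0,"dy":0,"dz":0.1,"wx":0,"wy":0,"wz":0},{"gripper":0,"dx":0,"dy":0,"dz":0.12,"wx":0,"wy":0,"wz":0}]'
```

```text
clock: 30.18
eef_pos: [481.2, 86.5, 7.2]
clock: 30.6
eef_pos: [482.4, 86.9, 9.1]
eef_rot: [3.142, 0.002, -3.088]
wrist_force: [-0.7, -1.3, 7.4]
finger_gap: 23.6
finger_force: 35.0
clock: 31.02
eef_pos: [482.2, 86.9, 131.1]
eef_rot: [3.141, 0.003, -3.088]
wrist_force: [0.1, -0.4, -1.0]
finger_gap: 23.8
finger_force: 35.0
```

```bash
python3 -m inch '[{"gripper":0,"dx":0,"dy":0.03,"dz":0.01,"wx":0,"wy":0,"wz":-2},{"gripper":0,"dx":-0.002,"dy":0.07,"dz":0.02,"wx":0,"wy":0,"wz":-5},{"gripper":0,"dx":-0.004,"dy":0.11,"dz":0.02,"wx":0,"wy":0,"wz":-5},{"gripper":0,"dx":-0.006,"dy":0.15,"dz":0.02,"wx":0,"wy":0,"wz":-5},{"gripper":0,"dx":-0.0065,"dy":0.17,"dz":0.02,"wx":0,"wy":0,"wz":-5}]' | head -2
python3 -m inch '[{"gripper":0,"dx":0,"dy":0.012,"dz":-0.01,"wx":0,"wy":0,"wz":0},{"gripper":0,"dx":0,"dy":0.012,"dz":-0.035,"wx":0,"wy":0,"wz":0},{"gripper":0,"dx":0,"dy":0.012,"dz":-0.06,"wx":0,"wy":0,"wz":0},{"gripper":0,"dx":0,"dy":0.012,"dz":-0.075,"wx":0,"wy":0,"wz":0},{"gripper":0,"dx":0,"dy":0.012,"dz":-0.08,"wx":0,"wy":0,"wz":0}]'
python3 - <<'E'
from g import *
manip.camera("wrist");manip.camera("wrist");s=manip.read_state();im=manip.camera("wrist");C=cam("wrist",s);cv2.imwrite("pics/case3.png",im)
print(s["eef_pos"],s["eef_rot"]);p=(475.5,328,-.036)
for xx,z in((-41,40.5),(-50,s["eef_pos"][2]+49)):
    print(xx,[(y,int(im[tuple(np.clip(np.round(w2p(C,G((xx,y,z),p))).astype(int)[::-1],0,[419,559]))].mean())) for y in range(-102,-14,3)])
E
```

```text
clock: 31.43
eef_pos: [474.4, 260.4, 148.6]
clock: 31.85
eef_pos: [473.9, 267.6, 65.0]
eef_rot: [-3.139, -0.004, 3.108]
wrist_force: [-0.5, -0.5, -0.5]
finger_gap: 23.8
finger_force: 35.0
[474.91246581 268.12625916  67.2110864 ] [-3.14071040e+00 -1.49654656e-03  3.10744677e+00]
-41 [(-102, 121), (-99, 125), (-96, 183), (-93, 185), (-90, 187), (-87, 188), (-84, 188), (-81, 188), (-78, 186), (-75, 128), (-72, 175), (-69, 178), (-66, 177), (-63, 174), (-60, 174), (-57, 178), (-54, 184), (-51, 192), (-48, 179), (-45, 178), (-42, 108), (-39, 185), (-36, 195), (-33, 195), (-30, 197), (-27, 197), (-24, 195), (-21, 197), (-18, 194), (-15, 128)]
-50 [(-102, 127), (-99, 128), (-96, 92), (-93, 73), (-90, 64), (-87, 126), (-84, 181), (-81, 178), (-78, 181), (-75, 180), (-72, 156), (-69, 166), (-66, 178), (-63, 176), (-60, 175), (-57, 182), (-54, 190), (-51, 192), (-48, 143), (-45, 187), (-42, 187), (-39, 195), (-36, 195), (-33, 196), (-30, 130), (-27, 94), (-24, 125), (-21, 177), (-18, 174), (-15, 178)]
```

```bash
python3 -m inch '[{"gripper":0,"dx":0,"dy":0.001,"dz":-0.015,"wx":0,"wy":0,"wz":0},{"gripper":0,"dx":0,"dy":0.001,"dz":-0.035,"wx":0,"wy":0,"wz":0},{"gripper":0,"dx":0,"dy":0.001,"dz":-0.05,"wx":0,"wy":0,"wz":0},{"gripper":0,"dx":0,"dy":0.001,"dz":-0.06,"wx":0,"wy":0,"wz":0},{"gripper":0,"dx":0,"dy":0.001,"dz":-0.064,"wx":0,"wy":0,"wz":0}]'
python3 -m inch '[{"gripper":0,"dx":0,"dy":0,"dz":0,"wx":0,"wy":0,"wz":0},{"gripper":0.4,"dx":0,"dy":0,"dz":0,"wx":0,"wy":0,"wz":0},{"gripper":0.4,"dx":0,"dy":0,"dz":0,"wx":0,"wy":0,"wz":0},{"gripper":0.4,"dx":0,"dy":0,"dz":0,"wx":0,"wy":0,"wz":0},{"gripper":0.4,"dx":0,"dy":0,"dz":0,"wx":0,"wy":0,"wz":0}]'
python3 -m inch '[{"gripper":0.4,"dx":0,"dy":0,"dz":0.003,"wx":0,"wy":0,"wz":0},{"gripper":0.4,"dx":0,"dy":0,"dz":0.03,"wx":0,"wy":0,"wz":0},{"gripper":0.4,"dx":0,"dy":0,"dz":0.07,"wx":0,"wy":0,"wz":0},{"gripper":0.4,"dx":0,"dy":0,"dz":0.11,"wx":0,"wy":0,"wz":0},{"gripper":0.4,"dx":0,"dy":0,"dz":0.145,"wx":0,"wy":0,"wz":0}]'| head -2
cat > chk.py <<'E'
from g import *
manip.camera("wrist");manip.camera("wrist");s=manip.read_state();im=manip.camera("wrist");C=cam("wrist",s)
print(s["eef_pos"]);p=(475.5,328,-.036);h=cv2.cvtColor(im,cv2.COLOR_BGR2HSV)
S=lambda x,y,z:int(h[tuple(np.clip(np.round(w2p(C,G((x,y,z),p))).astype(int)[::-1],0,[419,559]))][1])
for xx in(-55,-25,5): print(xx,[(y,S(xx,y,50)) for y in range(-90,91,3)])
E
python3 chk.py
```

```text
clock: 32.42
eef_pos: [475.2, 269.7, 3.7]
eef_rot: [-3.141, -0.0, 3.108]
wrist_force: [-0.5, -0.1, -1.0]
finger_gap: 23.3
finger_force: 35.0
clock: 32.83
eef_pos: [475.5, 270.1, 4.7]
eef_rot: [3.141, 0.001, 3.108]
wrist_force: [-0.8, -1.0, -0.2]
finger_gap: 37.5
finger_force: 0.0
clock: 33.25
eef_pos: [475.1, 269.9, 152.0]
[477.37536666 270.99699655 155.38279635]
-55 [(-90, 130), (-87, 136), (-84, 130), (-81, 138), (-78, 125), (-75, 127), (-72, 124), (-69, 100), (-66, 99), (-63, 98), (-60, 101), (-57, 102), (-54, 101), (-51, 95), (-48, 100), (-45, 127), (-42, 131), (-39, 134), (-36, 126), (-33, 135), (-30, 131), (-27, 130), (-24, 134), (-21, 133), (-18, 133), (-15, 131), (-12, 98), (-9, 99), (-6, 103), (-3, 100), (0, 102), (3, 101), (6, 98), (9, 95), (12, 105), (15, 138), (18, 138), (21, 137), (24, 137), (27, 137), (30, 139), (33, 139), (36, 135), (39, 132), (42, 134), (45, 133), (48, 132), (51, 127), (54, 130), (57, 131), (60, 132), (63, 129), (66, 130), (69, 129), (72, 137), (75, 129), (78, 133), (81, 132), (84, 126), (87, 120), (90, 127)]
-25 [(-90, 126), (-87, 131), (-84, 129), (
[... 641 characters left out ...]
(90, 122)]
5 [(-90, 136), (-87, 130), (-84, 132), (-81, 127), (-78, 133), (-75, 136), (-72, 131), (-69, 102), (-66, 100), (-63, 105), (-60, 102), (-57, 102), (-54, 94), (-51, 89), (-48, 91), (-45, 125), (-42, 132), (-39, 125), (-36, 133), (-33, 132), (-30, 133), (-27, 130), (-24, 130), (-21, 127), (-18, 131), (-15, 134), (-12, 101), (-9, 99), (-6, 101), (-3, 102), (0, 102), (3, 101), (6, 96), (9, 89), (12, 99), (15, 136), (18, 138), (21, 138), (24, 138), (27, 138), (30, 134), (33, 138), (36, 136), (39, 138), (42, 126), (45, 136), (48, 132), (51, 137), (54, 131), (57, 133), (60, 133), (63, 129), (66, 135), (69, 133), (72, 136), (75, 134), (78, 127), (81, 134), (84, 131), (87, 123), (90, 124)]
```

Both blanks are parallel in their notches (-70…-47 and -13…+13). Now blank 3.

```bash
python3 -m inch '[{"gripper":0.75,"dx":0.002,"dy":-0.04,"dz":0,"wx":0,"wy":0,"wz":6.8},{"gripper":0.75,"dx":0.005,"dy":-0.08,"dz":0,"wx":0,"wy":0,"wz":6.8},{"gripper":0.75,"dx":0.008,"dy":-0.12,"dz":0,"wx":0,"wy":0,"wz":6.8},{"gripper":0.75,"dx":0.01,"dy":-0.16,"dz":0,"wx":0,"wy":0,"wz":6.8},{"gripper":0.75,"dx":0.012,"dy":-0.2,"dz":0,"wx":0,"wy":0,"wz":6.8}]' | head -2
python3 -m inch '[{"gripper":0.75,"dx":0.002,"dy":-0.04,"dz":0,"wx":0,"wy":0,"wz":0},{"gripper":0.75,"dx":0.005,"dy":-0.08,"dz":0,"wx":0,"wy":0,"wz":0},{"gripper":0.75,"dx":0.008,"dy":-0.12,"dz":0,"wx":0,"wy":0,"wz":0},{"gripper":0.75,"dx":0.01,"dy":-0.16,"dz":0,"wx":0,"wy":0,"wz":0},{"gripper":0.75,"dx":0.012,"dy":-0.2,"dz":0,"wx":0,"wy":0,"wz":0}]' | head -2
python3 -m inch '[{"gripper":0.75,"dx":0.002,"dy":-0.04,"dz":0,"wx":0,"wy":0,"wz":0},{"gripper":0.75,"dx":0.005,"dy":-0.08,"dz":0,"wx":0,"wy":0,"wz":0},{"gripper":0.75,"dx":0.01,"dy":-0.12,"dz":0,"wx":0,"wy":0,"wz":0},{"gripper":0.75,"dx":0.014,"dy":-0.16,"dz":0,"wx":0,"wy":0,"wz":0},{"gripper":0.75,"dx":0.018,"dy":-0.195,"dz":0,"wx":0,"wy":0,"wz":0}]' | head -2
python3 -m inch '[{"gripper":0.75,"dx":0,"dy":-0.02,"dz":-0.01,"wx":0,"wy":0,"wz":0},{"gripper":0.75,"dx":0,"dy":-0.026,"dz":-0.03,"wx":0,"wy":0,"wz":0},{"gripper":0.75,"dx":0,"dy":-0.026,"dz":-0.04,"wx":0,"wy":0,"wz":0},{"gripper":0.75,"dx":0,"dy":-0.026,"dz":-0.04,"wx":0,"wy":0,"wz":0},{"gripper":0.75,"dx":0,"dy":-0.026,"dz":-0.04,"wx":0,"wy":0,"wz":0}]'
python3 blanks.py 31
```

```text
clock: 33.82
eef_pos: [486.3, 68.1, 147.9]
clock: 34.23
eef_pos: [498.3, -132.0, 147.9]
clock: 34.65
eef_pos: [516.4, -327.4, 147.5]
clock: 35.07
eef_pos: [517.0, -350.1, 108.4]
eef_rot: [3.14, -0.001, -3.056]
wrist_force: [0.4, -0.2, 1.0]
finger_gap: 70.8
finger_force: 0.0
px (248, 132, 39, 136) rear [ 459.3 -366.6] len 113 w 29.2 yaw 0.106 origin [ 519.  -360.2] gaugefr [  14.8 -407.3]
[ 517.4 -350.3  109.5] [ 3.142  0.    -3.055] 35.1167 [-0.7 -0.2 -0.1]
```

```bash
python3 -m inch '[{"gripper":0.75,"dx":0.004,"dy":-0.0095,"dz":-0.02,"wx":0,"wy":0,"wz":1},{"gripper":0.75,"dx":0.004,"dy":-0.0095,"dz":-0.05,"wx":0,"wy":0,"wz":1},{"gripper":0.75,"dx":0.004,"dy":-0.0095,"dz":-0.08,"wx":0,"wy":0,"wz":1},{"gripper":0.75,"dx":0.004,"dy":-0.0095,"dz":-0.105,"wx":0,"wy":0,"wz":1},{"gripper":0.7,"dx":0.004,"dy":-0.0095,"dz":-0.12,"wx":0,"wy":0,"wz":1}]'
python3 -m inch '[{"gripper":0.4,"dx":0,"dy":0,"dz":-0.005,"wx":0,"wy":0,"wz":0},{"gripper":0.4,"dx":0,"dy":0,"dz":-0.01,"wx":0,"wy":0,"wz":0},{"gripper":0.4,"dx":0,"dy":0,"dz":-0.013,"wx":0,"wy":0,"wz":0},{"gripper":0.4,"dx":0,"dy":0,"dz":-0.013,"wx":0,"wy":0,"wz":0},{"gripper":0.4,"dx":0,"dy":0,"dz":-0.013,"wx":0,"wy":0,"wz":0}]' 35 | grep -E "pos|wrist"
python3 -m inch '[{"gripper":0,"dx":0,"dy":0,"dz":0,"wx":0,"wy":0,"wz":0},{"gripper":0,"dx":0,"dy":0,"dz":0,"wx":0,"wy":0,"wz":0},{"gripper":0,"dx":0,"dy":0,"dz":0,"wx":0,"wy":0,"wz":0},{"gripper":0,"dx":0,"dy":0,"dz":0,"wx":0,"wy":0,"wz":0},{"gripper":0,"dx":0,"dy":0,"dz":0,"wx":0,"wy":0,"wz":0}]' 35
```

```text
clock: 35.58
eef_pos: [520.8, -359.5, -12.8]
eef_rot: [3.14, -0.001, -3.038]
wrist_force: [-0.5, 0.9, -1.4]
finger_gap: 67.4
finger_force: 0.0
eef_pos: [521.7, -360.9, -22.9]
wrist_force: [0.4, -0.2, 0.0]
clock: 36.42
eef_pos: [521.5, -360.8, -23.2]
eef_rot: [-3.141, 0.001, -3.039]
wrist_force: [-1.6, 1.1, 6.1]
finger_gap: 27.8
finger_force: 35.0
```

```bash
python3 -m inch '[{"gripper":0,"dx":0,"dy":0,"dz":0.012,"wx":0,"wy":0,"wz":0},{"gripper":0,"dx":0,"dy":0,"dz":0.035,"wx":0,"wy":0,"wz":0},{"gripper":0,"dx":-0.001,"dy":0.01,"dz":0.065,"wx":0,"wy":0,"wz":-1},{"gripper":0,"dx":-0.003,"dy":0.04,"dz":0.09,"wx":0,"wy":0,"wz":-2.7},{"gripper":0,"dx":-0.006,"dy":0.075,"dz":0.1,"wx":0,"wy":0,"wz":-2.7}]' | grep -E "pos|gap"
python3 -m inch '[{"gripper":0,"dx":-0.003,"dy":0.038,"dz":0,"wx":0,"wy":0,"wz":0},{"gripper":0,"dx":-0.006,"dy":0.078,"dz":0,"wx":0,"wy":0,"wz":0},{"gripper":0,"dx":-0.01,"dy":0.118,"dz":0,"wx":0,"wy":0,"wz":0},{"gripper":0,"dx":-0.014,"dy":0.158,"dz":0,"wx":0,"wy":0,"wz":0},{"gripper":0,"dx":-0.018,"dy":0.198,"dz":0,"wx":0,"wy":0,"wz":0}]' | grep -E "pos|gap"
python3 -m inch '[{"gripper":0,"dx":-0.004,"dy":0.04,"dz":0,"wx":0,"wy":0,"wz":0},{"gripper":0,"dx":-0.008,"dy":0.08,"dz":0,"wx":0,"wy":0,"wz":0},{"gripper":0,"dx":-0.012,"dy":0.12,"dz":0,"wx":0,"wy":0,"wz":0},{"gripper":0,"dx":-0.015,"dy":0.15,"dz":0,"wx":0,"wy":0,"wz":0},{"gripper":0,"dx":-0.016,"dy":0.172,"dz":0,"wx":0,"wy":0,"wz":0}]' | grep -E "pos|gap"
python3 -m inch '[{"gripper":0,"dx":0,"dy":0,"dz":-0.005,"wx":0,"wy":0,"wz":0},{"gripper":0,"dx":0,"dy":0,"dz":-0.015,"wx":0,"wy":0,"wz":0},{"gripper":0,"dx":0,"dy":0,"dz":-0.02,"wx":0,"wy":0,"wz":0},{"gripper":0,"dx":0,"dy":0,"dz":-0.02,"wx":0,"wy":0,"wz":0},{"gripper":0,"dx":0,"dy":0,"dz":-0.02,"wx":0,"wy":0,"wz":0}]'
python3 blanks.py 109
```

```text
eef_pos: [516.0, -286.6, 80.1]
finger_gap: 28.0
eef_pos: [496.6, -85.9, 76.8]
finger_gap: 27.8
eef_pos: [480.5, 86.9, 76.8]
finger_gap: 27.4
clock: 38.08
eef_pos: [481.0, 83.5, 55.7]
eef_rot: [-3.141, -0.001, -3.087]
wrist_force: [0.2, -0.1, -1.3]
finger_gap: 27.9
finger_force: 35.0
px (249, 134, 63, 134) rear [419.8  80.1] len 61 w 27.9 yaw 0.054 origin [479.7  83.3] gaugefr [ 0.3 37.8]
px (449, 93, 111, 175) rear [397.3 183.8] len 78 w 51.9 yaw 0.054 origin [457.2 187. ] gaugefr [-16.4 142.5]
[481.3  83.6  56. ] [-3.142 -0.    -3.087] 38.1333 [ 0.7 -0.1 -0.4]
```

```bash
python3 -m inch '[{"gripper":0,"dx":0,"dy":0.001,"dz":-0.012,"wx":0,"wy":0,"wz":0},{"gripper":0,"dx":0,"dy":0.001,"dz":-0.025,"wx":0,"wy":0,"wz":0},{"gripper":0,"dx":0,"dy":0.001,"dz":-0.036,"wx":0,"wy":0,"wz":0},{"gripper":0,"dx":0,"dy":0.001,"dz":-0.043,"wx":0,"wy":0,"wz":0},{"gripper":0,"dx":0,"dy":0.001,"dz":-0.047,"wx":0,"wy":0,"wz":0}]' | grep -E "pos|wrist|gap"
python3 -m inch '[{"gripper":0,"dx":0,"dy":0,"dz":0,"wx":0,"wy":0,"wz":0},{"gripper":0.48,"dx":0,"dy":0,"dz":0,"wx":0,"wy":0,"wz":0},{"gripper":0.48,"dx":0,"dy":0,"dz":0,"wx":0,"wy":0,"wz":0},{"gripper":0.48,"dx":0,"dy":0,"dz":0,"wx":0,"wy":0,"wz":0},{"gripper":0.48,"dx":0,"dy":0,"dz":0,"wx":0,"wy":0,"wz":0}]' | grep -E "pos|wrist|gap"
python3 -m inch '[{"gripper":0.45,"dx":0,"dy":0,"dz":0.03,"wx":0,"wy":0,"wz":0},{"gripper":0.45,"dx":0,"dy":0,"dz":0.065,"wx":0,"wy":0,"wz":0},{"gripper":0.45,"dx":0,"dy":-0.02,"dz":0.085,"wx":0,"wy":0,"wz":0},{"gripper":0.45,"dx":0.003,"dy":-0.06,"dz":0.085,"wx":0,"wy":0,"wz":0},{"gripper":0.45,"dx":0.004,"dy":-0.098,"dz":0.085,"wx":0,"wy":0,"wz":0}]' | grep -E "pos"
python3 -m inch '[{"gripper":0.45,"dx":0,"dy":-0.012,"dz":0,"wx":0,"wy":0,"wz":0},{"gripper":0.45,"dx":0,"dy":-0.0165,"dz":0,"wx":0,"wy":0,"wz":0},{"gripper":0.45,"dx":0,"dy":-0.0165,"dz":0,"wx":0,"wy":0,"wz":0},{"gripper":0.45,"dx":0,"dy":-0.0165,"dz":-0.005,"wx":0,"wy":0,"wz":0},{"gripper":0.45,"dx":0,"dy":-0.0165,"dz":-0.01,"wx":0,"wy":0,"wz":0}]'| grep -E "pos|wrist|gap"
```

```text
eef_pos: [480.9, 85.2, 8.2]
wrist_force: [-0.3, -0.2, -1.0]
finger_gap: 27.7
eef_pos: [481.4, 85.4, 9.5]
wrist_force: [0.4, -0.6, -0.0]
finger_gap: 45.1
eef_pos: [486.0, -13.4, 95.8]
eef_pos: [485.2, -28.0, 83.7]
wrist_force: [1.0, -0.5, -0.5]
finger_gap: 42.2
```

```bash
python3 -m inch '[{"gripper":0.45,"dx":0,"dy":-0.0015,"dz":-0.02,"wx":0,"wy":0,"wz":0},{"gripper":0.45,"dx":0,"dy":-0.0015,"dz":-0.04,"wx":0,"wy":0,"wz":0},{"gripper":0.45,"dx":0,"dy":-0.0015,"dz":-0.055,"wx":0,"wy":0,"wz":0},{"gripper":0.45,"dx":0,"dy":-0.0015,"dz":-0.063,"wx":0,"wy":0,"wz":0},{"gripper":0,"dx":0,"dy":-0.0015,"dz":-0.066,"wx":0,"wy":0,"wz":0}]' | head -2
python3 -m inch '[{"gripper":0,"dx":0,"dy":0,"dz":0,"wx":0,"wy":0,"wz":0},{"gripper":0,"dx":0,"dy":0,"dz":0,"wx":0,"wy":0,"wz":0},{"gripper":0,"dx":0,"dy":0,"dz":0,"wx":0,"wy":0,"wz":0},{"gripper":0,"dx":0,"dy":0,"dz":0,"wx":0,"wy":0,"wz":0},{"gripper":0,"dx":0,"dy":0,"dz":0,"wx":0,"wy":0,"wz":0}]' 30| grep -E "pos|wrist|gap"
python3 -m inch '[{"gripper":0,"dx":-0.0002,"dy":0.004,"dz":0,"wx":0,"wy":0,"wz":0},{"gripper":0,"dx":-0.0006,"dy":0.011,"dz":0,"wx":0,"wy":0,"wz":0},{"gripper":0,"dx":-0.001,"dy":0.018,"dz":0,"wx":0,"wy":0,"wz":0},{"gripper":0,"dx":-0.0014,"dy":0.026,"dz":0,"wx":0,"wy":0,"wz":0},{"gripper":0,"dx":-0.0017,"dy":0.03,"dz":0,"wx":0,"wy":0,"wz":0}]'| grep -E "pos|wrist|gap"
python3 -m inch '[{"gripper":0,"dx":0,"dy":0.001,"dz":0,"wx":0,"wy":0,"wz":0},{"gripper":0,"dx":0,"dy":0.002,"dz":0,"wx":0,"wy":0,"wz":0},{"gripper":0,"dx":-0.0002,"dy":0.003,"dz":0,"wx":0,"wy":0,"wz":0},{"gripper":0,"dx":-0.0002,"dy":0.004,"dz":0,"wx":0,"wy":0,"wz":0},{"gripper":0,"dx":-0.0002,"dy":0.005,"dz":0,"wx":0,"wy":0,"wz":0}]'| grep -E "pos|wrist|gap"
```

```text
clock: 40.27
eef_pos: [484.4, -29.7, 16.6]
eef_pos: [485.6, -30.6, 18.7]
wrist_force: [-0.1, 0.9, 5.6]
finger_gap: 14.0
eef_pos: [484.1, -0.2, 18.8]
wrist_force: [0.3, -2.3, 4.7]
finger_gap: 14.1
eef_pos: [483.9, 4.2, 18.8]
wrist_force: [0.1, -3.4, 6.5]
finger_gap: 13.4
```

```bash
python3 -m inch '[{"gripper":0,"dx":0,"dy":0.0007,"dz":0,"wx":0,"wy":0,"wz":0},{"gripper":0,"dx":0,"dy":0.0014,"dz":0,"wx":0,"wy":0,"wz":0},{"gripper":0,"dx":0,"dy":0.002,"dz":0,"wx":0,"wy":0,"wz":0},{"gripper":0,"dx":0,"dy":0.003,"dz":0,"wx":0,"wy":0,"wz":0},{"gripper":0,"dx":0,"dy":0.003,"dz":0,"wx":0,"wy":0,"wz":0}]' | grep -E "pos|wrist"
for i in 1 2; do python3 -m inch '[{"gripper":0,"dx":0,"dy":0,"dz":0,"wx":0,"wy":0,"wz":0},{"gripper":0,"dx":0,"dy":0,"dz":0,"wx":0,"wy":0,"wz":0},{"gripper":0,"dx":0,"dy":0,"dz":0,"wx":0,"wy":0,"wz":0},{"gripper":0,"dx":0,"dy":0,"dz":0,"wx":0,"wy":0,"wz":0},{"gripper":0,"dx":0,"dy":0,"dz":0,"wx":0,"wy":0,"wz":0}]'| grep -E "pos|wrist";done
```

```text
eef_pos: [483.9, 5.1, 18.8]
wrist_force: [-1.2, -20.8, 6.6]
eef_pos: [483.9, 5.1, 18.8]
wrist_force: [-2.4, -20.2, 6.1]
eef_pos: [483.9, 5.1, 18.8]
wrist_force: [0.0, -20.1, 6.6]
```

It reads 28 mm, so it goes back on the mat.

```bash
python3 -m inch '[{"gripper":0,"dx":0.0002,"dy":-0.006,"dz":0,"wx":0,"wy":0,"wz":0},{"gripper":0,"dx":0.0008,"dy":-0.015,"dz":0,"wx":0,"wy":0,"wz":0},{"gripper":0,"dx":0.0012,"dy":-0.024,"dz":0,"wx":0,"wy":0,"wz":0},{"gripper":0,"dx":0.0018,"dy":-0.032,"dz":0,"wx":0,"wy":0,"wz":0},{"gripper":0,"dx":0.002,"dy":-0.0365,"dz":0,"wx":0,"wy":0,"wz":0}]' | grep -E "pos|wrist"
python3 -m inch '[{"gripper":0,"dx":0,"dy":0,"dz":0,"wx":0,"wy":0,"wz":0},{"gripper":0.45,"dx":0,"dy":0,"dz":0,"wx":0,"wy":0,"wz":0},{"gripper":0.45,"dx":0,"dy":0,"dz":0,"wx":0,"wy":0,"wz":0},{"gripper":0.45,"dx":0,"dy":0,"dz":0.002,"wx":0,"wy":0,"wz":0},{"gripper":0.45,"dx":0,"dy":0,"dz":0.01,"wx":0,"wy":0,"wz":0}]' | grep -E "pos|wrist"
python3 -m inch '[{"gripper":0.45,"dx":0,"dy":0,"dz":0.03,"wx":0,"wy":0,"wz":0},{"gripper":0.48,"dx":0,"dy":0,"dz":0.065,"wx":0,"wy":0,"wz":0},{"gripper":0.48,"dx":0,"dy":0.038,"dz":0.065,"wx":0,"wy":0,"wz":0},{"gripper":0.48,"dx":-0.002,"dy":0.078,"dz":0.065,"wx":0,"wy":0,"wz":0},{"gripper":0.48,"dx":-0.003,"dy":0.114,"dz":0.065,"wx":0,"wy":0,"wz":0}]' | grep -E "pos|wrist"
python3 blanks.py 62
```

```text
eef_pos: [485.6, -29.6, 18.7]
wrist_force: [-1.0, 2.7, 8.7]
eef_pos: [484.5, -28.9, 27.4]
wrist_force: [-1.0, -0.3, -0.7]
eef_pos: [482.2, 86.4, 94.3]
wrist_force: [0.5, 0.6, 0.6]
px (252, 129, 42, 139) rear [419.9  82.7] len 96 w 27.5 yaw 0.054 origin [479.9  85.9] gaugefr [ 0.6 40.4]
px (418, 97, 142, 171) rear [391.  235.4] len 117 w 101.7 yaw 0.057 origin [450.9 238.8] gaugefr [-19.8 194.6]
[481.7  91.3  94. ] [ 3.140e+00  1.000e-03 -3.084e+00] 44.0667 [-1.1  2.7 -0.3]
```

```bash
python3 -m inch '[{"gripper":0.48,"dx":0,"dy":0,"dz":-0.025,"wx":0,"wy":0,"wz":0},{"gripper":0.48,"dx":0,"dy":0,"dz":-0.05,"wx":0,"wy":0,"wz":0},{"gripper":0.48,"dx":0,"dy":0,"dz":-0.07,"wx":0,"wy":0,"wz":0},{"gripper":0.48,"dx":0,"dy":0,"dz":-0.08,"wx":0,"wy":0,"wz":0},{"gripper":0.48,"dx":0,"dy":0,"dz":-0.085,"wx":0,"wy":0,"wz":0}]' | head -2
python3 -m inch '[{"gripper":0,"dx":0,"dy":0,"dz":0,"wx":0,"wy":0,"wz":0},{"gripper":0,"dx":0,"dy":0,"dz":0,"wx":0,"wy":0,"wz":0},{"gripper":0,"dx":0,"dy":0,"dz":0,"wx":0,"wy":0,"wz":0},{"gripper":0,"dx":0,"dy":0,"dz":0,"wx":0,"wy":0,"wz":0},{"gripper":0,"dx":0,"dy":0,"dz":0,"wx":0,"wy":0,"wz":0}]' 35 | grep -E "pos|gap|wrist"
python3 -m inch '[{"gripper":0,"dx":0,"dy":0,"dz":0.015,"wx":0,"wy":0,"wz":0},{"gripper":0,"dx":0,"dy":0,"dz":0.04,"wx":0,"wy":0,"wz":0},{"gripper":0,"dx":0,"dy":0,"dz":0.07,"wx":0,"wy":0,"wz":0},{"gripper":0,"dx":0.002,"dy":-0.02,"dz":0.085,"wx":0,"wy":0,"wz":0},{"gripper":0,"dx":0.004,"dy":-0.05,"dz":0.085,"wx":0,"wy":0,"wz":0}]' | grep -E "pos|gap"
python3 -m inch '[{"gripper":0,"dx":0.003,"dy":-0.038,"dz":0,"wx":0,"wy":0,"wz":0},{"gripper":0,"dx":0.006,"dy":-0.078,"dz":0,"wx":0,"wy":0,"wz":0},{"gripper":0,"dx":0.009,"dy":-0.118,"dz":0,"wx":0,"wy":0,"wz":0},{"gripper":0,"dx":0.012,"dy":-0.158,"dz":0,"wx":0,"wy":0,"wz":0},{"gripper":0,"dx":0.015,"dy":-0.198,"dz":0,"wx":0,"wy":0,"wz":0}]' | grep -E "pos|gap"
python3 -m inch '[{"gripper":0,"dx":0.003,"dy":-0.038,"dz":0,"wx":0,"wy":0,"wz":0},{"gripper":0,"dx":0.006,"dy":-0.07,"dz":0,"wx":0,"wy":0,"wz":0},{"gripper":0,"dx":0.009,"dy":-0.096,"dz":0,"wx":0,"wy":0,"wz":0},{"gripper":0,"dx":0.011,"dy":-0.106,"dz":-0.01,"wx":0,"wy":0,"wz":0},{"gripper":0,"dx":0.012,"dy":-0.108,"dz":-0.03,"wx":0,"wy":0,"wz":0}]'
```

```text
clock: 44.53
eef_pos: [481.8, 84.4, 7.1]
eef_pos: [483.0, 84.9, 9.1]
wrist_force: [-0.7, -0.2, 7.9]
finger_gap: 27.7
eef_pos: [488.0, 35.7, 96.9]
finger_gap: 27.5
eef_pos: [501.0, -165.1, 93.5]
finger_gap: 27.6
clock: 46.2
eef_pos: [514.2, -273.5, 64.3]
eef_rot: [-3.139, 0.003, -3.088]
wrist_force: [0.8, 0.5, -0.8]
finger_gap: 27.6
finger_force: 35.0
```

```bash
python3 -m inch '[{"gripper":0,"dx":0,"dy":0,"dz":-0.02,"wx":0,"wy":0,"wz":0},{"gripper":0,"dx":0,"dy":0,"dz":-0.045,"wx":0,"wy":0,"wz":0},{"gripper":0,"dx":0,"dy":0,"dz":-0.065,"wx":0,"wy":0,"wz":0},{"gripper":0,"dx":0,"dy":0,"dz":-0.078,"wx":0,"wy":0,"wz":0},{"gripper":0,"dx":0,"dy":0,"dz":-0.082,"wx":0,"wy":0,"wz":0}]' | grep -E "pos|gap|wrist"
python3 -m inch '[{"gripper":0,"dx":0,"dy":0,"dz":-0.001,"wx":0,"wy":0,"wz":0},{"gripper":0,"dx":0,"dy":0,"dz":-0.002,"wx":0,"wy":0,"wz":0},{"gripper":0.6,"dx":0,"dy":0,"dz":-0.002,"wx":0,"wy":0,"wz":0},{"gripper":0.6,"dx":0,"dy":0,"dz":-0.002,"wx":0,"wy":0,"wz":0},{"gripper":0.6,"dx":0,"dy":0,"dz":-0.002,"wx":0,"wy":0,"wz":0}]' | grep -E "pos|gap|wrist"
python3 -m inch '[{"gripper":0.6,"dx":0,"dy":0,"dz":0.005,"wx":0,"wy":0,"wz":0},{"gripper":0.6,"dx":0,"dy":0,"dz":0.04,"wx":0,"wy":0,"wz":0},{"gripper":0.6,"dx":0,"dy":0,"dz":0.08,"wx":0,"wy":0,"wz":0},{"gripper":0.6,"dx":0,"dy":0,"dz":0.12,"wx":0,"wy":0,"wz":0},{"gripper":0.6,"dx":0,"dy":0,"dz":0.15,"wx":0,"wy":0,"wz":0}]' | grep -E "pos|gap|wrist"
python3 blanks.py 31
```

```text
eef_pos: [512.3, -270.0, -21.2]
wrist_force: [0.6, 0.6, -0.8]
finger_gap: 27.6
eef_pos: [513.7, -271.4, -20.1]
wrist_force: [-0.4, 0.6, -0.6]
finger_gap: 44.2
eef_pos: [513.7, -271.4, 133.2]
wrist_force: [0.5, -1.1, 0.3]
finger_gap: 56.5
px (266, 123, 34, 140) rear [ 450.5 -273.9] len 126 w 29.4 yaw 0.047 origin [ 510.4 -271.1] gaugefr [  11.2 -317.9]
[ 515.6 -272.5  138.7] [-3.135  0.009 -3.086] 47.5 [-0.1 -0.2  5.2]
```

Blank 3 is back mid-mat, flat at (510,-271). Now the lid: go round behind it with closed fingers.

```bash
python3 -m inch '[{"gripper":0,"dx":0.004,"dy":0.035,"dz":0.01,"wx":0,"wy":0,"wz":-3},{"gripper":0,"dx":0.008,"dy":0.073,"dz":0.02,"wx":0,"wy":0,"wz":-5},{"gripper":0,"dx":0.012,"dy":0.111,"dz":0.03,"wx":0,"wy":0,"wz":-5},{"gripper":0,"dx":0.016,"dy":0.15,"dz":0.035,"wx":0,"wy":0,"wz":-5},{"gripper":0,"dx":0.02,"dy":0.19,"dz":0.037,"wx":0,"wy":0,"wz":-5}]' | grep -E "pos|gap"
python3 -m inch '[{"gripper":0,"dx":0.004,"dy":0.038,"dz":0,"wx":0,"wy":0,"wz":0},{"gripper":0,"dx":0.008,"dy":0.076,"dz":0,"wx":0,"wy":0,"wz":0},{"gripper":0,"dx":0.012,"dy":0.114,"dz":0,"wx":0,"wy":0,"wz":0},{"gripper":0,"dx":0.016,"dy":0.15,"dz":0,"wx":0,"wy":0,"wz":0},{"gripper":0,"dx":0.02,"dy":0.19,"dz":0,"wx":0,"wy":0,"wz":0}]' | grep -E "pos|gap"
python3 -m inch '[{"gripper":0,"dx":0.02,"dy":0.03,"dz":0,"wx":0,"wy":0,"wz":0},{"gripper":0,"dx":0.045,"dy":0.05,"dz":0,"wx":0,"wy":0,"wz":0},{"gripper":0,"dx":0.075,"dy":0.06,"dz":0,"wx":0,"wy":0,"wz":0},{"gripper":0,"dx":0.09,"dy":0.065,"dz":0,"wx":0,"wy":0,"wz":0},{"gripper":0,"dx":0.092,"dy":0.065,"dz":0,"wx":0,"wy":0,"wz":0}]'
```

```text
eef_pos: [533.2, -79.5, 166.8]
finger_gap: 26.6
eef_pos: [552.9, 110.4, 165.8]
finger_gap: 1.1
clock: 48.8
eef_pos: [646.4, 174.9, 164.4]
eef_rot: [-3.141, -0.001, 3.111]
wrist_force: [-0.3, -0.9, 0.7]
finger_gap: 0.3
finger_force: 0.0
```

```bash
python3 -m inch '[{"gripper":0,"dx":0,"dy":0.015,"dz":0,"wx":0,"wy":0,"wz":0},{"gripper":0,"dx":0,"dy":0.035,"dz":0,"wx":0,"wy":0,"wz":0},{"gripper":0,"dx":0,"dy":0.055,"dz":0,"wx":0,"wy":0,"wz":0},{"gripper":0,"dx":0,"dy":0.075,"dz":0,"wx":0,"wy":0,"wz":0},{"gripper":0,"dx":0,"dy":0.09,"dz":0,"wx":0,"wy":0,"wz":0}]' | grep -E "pos|wrist"
python3 -m inch '[{"gripper":0,"dx":-0.006,"dy":0,"dz":0,"wx":0,"wy":0,"wz":0},{"gripper":0,"dx":-0.012,"dy":0,"dz":0,"wx":0,"wy":0,"wz":0},{"gripper":0,"dx":-0.018,"dy":0,"dz":0,"wx":0,"wy":0,"wz":0},{"gripper":0,"dx":-0.024,"dy":0,"dz":0,"wx":0,"wy":0,"wz":0},{"gripper":0,"dx":-0.03,"dy":0,"dz":0,"wx":0,"wy":0,"wz":0}]' | grep -E "pos|wrist"
python3 -m inch '[{"gripper":0,"dx":-0.006,"dy":0,"dz":0,"wx":0,"wy":0,"wz":0},{"gripper":0,"dx":-0.012,"dy":0,"dz":0,"wx":0,"wy":0,"wz":0},{"gripper":0,"dx":-0.018,"dy":0,"dz":0,"wx":0,"wy":0,"wz":0},{"gripper":0,"dx":-0.024,"dy":0,"dz":0,"wx":0,"wy":0,"wz":0},{"gripper":0,"dx":-0.03,"dy":0,"dz":0,"wx":0,"wy":0,"wz":0}]' | grep -E "pos|wrist"
```

```text
eef_pos: [644.2, 265.7, 166.3]
wrist_force: [-0.2, 0.5, -0.3]
eef_pos: [614.8, 263.1, 166.5]
wrist_force: [1.8, -0.7, 1.8]
eef_pos: [584.6, 263.9, 166.0]
wrist_force: [0.1, 0.1, 0.7]
```

```bash
python3 -m inch '[{"gripper":0,"dx":-0.01,"dy":0,"dz":-0.003,"wx":0,"wy":0,"wz":0},{"gripper":0,"dx":-0.02,"dy":0,"dz":-0.006,"wx":0,"wy":0,"wz":0},{"gripper":0,"dx":-0.03,"dy":0,"dz":-0.01,"wx":0,"wy":0,"wz":0},{"gripper":0,"dx":-0.04,"dy":0,"dz":-0.013,"wx":0,"wy":0,"wz":0},{"gripper":0,"dx":-0.05,"dy":0,"dz":-0.016,"wx":0,"wy":0,"wz":0}]' | grep -E "pos|wrist"
python3 -m inch '[{"gripper":0,"dx":-0.01,"dy":0,"dz":0,"wx":0,"wy":0,"wz":0},{"gripper":0,"dx":-0.02,"dy":0,"dz":0,"wx":0,"wy":0,"wz":0},{"gripper":0,"dx":-0.03,"dy":0,"dz":0,"wx":0,"wy":0,"wz":0},{"gripper":0,"dx":-0.04,"dy":0,"dz":0,"wx":0,"wy":0,"wz":0},{"gripper":0,"dx":-0.05,"dy":0,"dz":0,"wx":0,"wy":0,"wz":0}]' | grep -E "pos|wrist"
python3 -c "
from h import *
im=manip.camera('top');cv2.imwrite('pics/t9.png',im);im2=manip.camera('scene')
h=cv2.cvtColor(im,cv2.COLOR_BGR2HSV);g=cv2.inRange(h,(60,80,20),(95,255,120));g[:170]=0;g[260:]=0;g[:,240:]=0;ys,xs=np.where(g>0);print(len(xs),xs.min() if len(xs) else 0,ys.mean() if len(xs) else 0)"
```

```text
eef_pos: [534.4, 263.8, 149.8]
wrist_force: [0.9, 0.2, 1.5]
eef_pos: [484.2, 263.8, 149.8]
wrist_force: [0.2, 0.5, 0.6]
0 0 0
```

```bash
python3 -m inch '[{"gripper":0,"dx":-0.008,"dy":0,"dz":0,"wx":0,"wy":0,"wz":0},{"gripper":0,"dx":-0.016,"dy":0,"dz":0,"wx":0,"wy":0,"wz":0},{"gripper":0,"dx":-0.016,"dy":0,"dz":0.02,"wx":0,"wy":0,"wz":0},{"gripper":0,"dx":-0.016,"dy":0,"dz":0.06,"wx":0,"wy":0,"wz":0},{"gripper":0,"dx":-0.016,"dy":0,"dz":0.1,"wx":0,"wy":0,"wz":0}]' | grep -E "pos|wrist"
for i in 1 2 3 4; do python3 -m inch '[{"gripper":0,"dx":0,"dy":0,"dz":0,"wx":0,"wy":0,"wz":0},{"gripper":0,"dx":0,"dy":0,"dz":0,"wx":0,"wy":0,"wz":0},{"gripper":0,"dx":0,"dy":0,"dz":0,"wx":0,"wy":0,"wz":0},{"gripper":0,"dx":0,"dy":0,"dz":0,"wx":0,"wy":0,"wz":0},{"gripper":0,"dx":0,"dy":0,"dz":0,"wx":0,"wy":0,"wz":0}]' | grep clock; done
cat > lid.py <<'E'
from h import *
manip.camera("wrist");s=manip.read_state();im=manip.camera("wrist");C=cam("wrist",s);cv2.imwrite("pics/lid.png",im)
h=cv2.cvtColor(im,cv2.COLOR_BGR2HSV);print(s["eef_pos"],s["clock"])
m=cv2.inRange(h,(3,90,30),(25,255,255));m[268:]=0
c=max(cv2.findContours(m,0,1)[0],key=cv2.contourArea);x,y,W,H=cv2.boundingRect(c);print("bbox",(x,y,W,H),cv2.contourArea(c)/(W*H))
for z in(66,76,85): print(z,p2w(C,(x,y),z).round(),p2w(C,(x+W,y),z).round())
print("mean hsv",cv2.mean(h,m)[:3]);print([tuple(int(v) for v in h[r,280]) for r in range(60,240,12)])
E
python3 lid.py
```

```text
eef_pos: [468.1, 263.6, 250.4]
wrist_force: [0.5, -0.4, 1.4]
clock: 51.82
clock: 52.23
clock: 52.65
clock: 53.07
[469.25597835 263.87965118 250.00942018] 53.1167
bbox (193, 104, 261, 164) 0.6928558078684235
66 [381. 176.  66.] [390. 448.  66.]
76 [382. 178.  76.] [390. 444.  76.]
85 [382. 180.  85.] [391. 439.  85.]
mean hsv (12.9682109252483, 134.74542603240982, 163.25970334553057)
[(35, 9, 164), (36, 6, 224), (45, 2, 225), (45, 2, 226), (30, 3, 221), (13, 139, 173), (13, 135, 162), (13, 139, 163), (13, 132, 164), (13, 139, 182), (13, 137, 175), (13, 138, 168), (12, 135, 151), (13, 137, 158), (14, 142, 158)]
```

```bash
cat >> lid.py <<'E'
w=np.zeros_like(m);cv2.drawContours(w,[c],-1,255,-1)
for r in range(y,260,12):
    q=np.where(w[r]>0)[0];print(r,q.min(),q.max(),p2w(C,(q.min(),r),72).round(),p2w(C,(q.max(),r),72).round())
E
for i in 1 2 3 4; do python3 -m inch '[{"gripper":0,"dx":0,"dy":0,"dz":0,"wx":0,"wy":0,"wz":0},{"gripper":0,"dx":0,"dy":0,"dz":0,"wx":0,"wy":0,"wz":0},{"gripper":0,"dx":0,"dy":0,"dz":0,"wx":0,"wy":0,"wz":0},{"gripper":0,"dx":0,"dy":0,"dz":0,"wx":0,"wy":0,"wz":0},{"gripper":0,"dx":0,"dy":0,"dz":0,"wx":0,"wy":0,"wz":0}]' | grep clock; done; python3 lid.py
```

```text
clock: 53.58
clock: 54.0
clock: 54.42
clock: 54.83
[469.26296123 263.89316079 250.01096107] 54.8833
bbox (181, 104, 273, 164) 0.6649691771642992
66 [381. 164.  66.] [390. 448.  66.]
76 [382. 166.  76.] [390. 444.  76.]
85 [382. 169.  85.] [391. 439.  85.]
mean hsv (12.969123701235052, 134.74125988368294, 163.27546886231457)
[(25, 9, 163), (45, 5, 224), (50, 3, 226), (40, 3, 226), (30, 2, 222), (14, 140, 171), (13, 138, 163), (13, 134, 165), (13, 137, 160), (13, 133, 184), (13, 138, 174), (13, 137, 167), (14, 131, 150), (13, 135, 159), (13, 139, 160)]
104 331 354 [386. 319.  72.] [387. 343.  72.]
116 236 453 [395. 221.  72.] [402. 445.  72.]
128 236 451 [407. 220.  72.] [414. 444.  72.]
140 236 449 [419. 219.  72.] [426. 443.  72.]
152 237 448 [432. 220.  72.] [439. 443.  72.]
164 237 446 [445. 219.  72.] [452. 442.  72.]
176 237 445 [457. 218.  72.] [464. 441.  72.]
188 238 443 [470. 219.  72.] [477. 440.  72.]
200 238 441 [484. 218.  72.] [491. 439.  72.]
212 239 440 [497. 218.  72.] [504. 439.  72.]
224 239 438 [511. 217.  72.] [518. 438.  72.]
236 219 436 [524. 194.  72.] [532. 436.  72.]
248 183 435 [537. 153.  72.] [546. 436.  72.]
```

The lid has sunk onto its catch (front edge at x≈397, tongue at y≈331). Press it.

```bash
python3 -m inch '[{"gripper":0,"dx":-0.012,"dy":0.013,"dz":-0.03,"wx":0,"wy":0,"wz":0},{"gripper":0,"dx":-0.024,"dy":0.026,"dz":-0.06,"wx":0,"wy":0,"wz":0},{"gripper":0,"dx":-0.036,"dy":0.039,"dz":-0.09,"wx":0,"wy":0,"wz":0},{"gripper":0,"dx":-0.048,"dy":0.052,"dz":-0.12,"wx":0,"wy":0,"wz":0},{"gripper":0,"dx":-0.06,"dy":0.065,"dz":-0.15,"wx":0,"wy":0,"wz":0}]' | grep -E "pos|wrist"
python3 -m inch '[{"gripper":0,"dx":0,"dy":0,"dz":-0.015,"wx":0,"wy":0,"wz":0},{"gripper":0,"dx":0,"dy":0,"dz":-0.025,"wx":0,"wy":0,"wz":0},{"gripper":0,"dx":0,"dy":0,"dz":-0.03,"wx":0,"wy":0,"wz":0},{"gripper":0,"dx":0,"dy":0,"dz":-0.035,"wx":0,"wy":0,"wz":0},{"gripper":0,"dx":0,"dy":0,"dz":-0.038,"wx":0,"wy":0,"wz":0}]' | grep -E "pos|wrist"
python3 -m inch '[{"gripper":0,"dx":0,"dy":0,"dz":-0.003,"wx":0,"wy":0,"wz":0},{"gripper":0,"dx":0,"dy":0,"dz":-0.006,"wx":0,"wy":0,"wz":0},{"gripper":0,"dx":0,"dy":0,"dz":-0.009,"wx":0,"wy":0,"wz":0},{"gripper":0,"dx":0,"dy":0,"dz":-0.011,"wx":0,"wy":0,"wz":0},{"gripper":0,"dx":0,"dy":0,"dz":-0.013,"wx":0,"wy":0,"wz":0}]' | grep -E "pos|wrist"
```

```text
eef_pos: [408.5, 329.3, 98.8]
wrist_force: [0.1, 0.4, -0.0]
eef_pos: [410.0, 328.8, 62.4]
wrist_force: [0.3, 0.3, -0.1]
eef_pos: [409.4, 329.0, 49.7]
wrist_force: [-6.4, -4.1, 16.5]
```

```bash
python3 -m inch '[{"gripper":0,"dx":0,"dy":0,"dz":-0.001,"wx":0,"wy":0,"wz":0},{"gripper":0,"dx":0,"dy":0,"dz":-0.002,"wx":0,"wy":0,"wz":0},{"gripper":0,"dx":0,"dy":0,"dz":-0.003,"wx":0,"wy":0,"wz":0},{"gripper":0,"dx":0,"dy":0,"dz":-0.003,"wx":0,"wy":0,"wz":0},{"gripper":0,"dx":0,"dy":0,"dz":-0.003,"wx":0,"wy":0,"wz":0}]' | grep -E "pos|wrist"
python3 -m inch '[{"gripper":0,"dx":0,"dy":0,"dz":-0.001,"wx":0,"wy":0,"wz":0},{"gripper":0,"dx":0,"dy":0,"dz":-0.002,"wx":0,"wy":0,"wz":0},{"gripper":0,"dx":0,"dy":0,"dz":-0.003,"wx":0,"wy":0,"wz":0},{"gripper":0,"dx":0,"dy":0,"dz":-0.003,"wx":0,"wy":0,"wz":0},{"gripper":0,"dx":0,"dy":0,"dz":-0.003,"wx":0,"wy":0,"wz":0}]' | grep -E "pos|wrist"
```

```text
eef_pos: [409.4, 329.0, 46.1]
wrist_force: [-0.3, -0.2, 0.2]
eef_pos: [409.3, 328.8, 42.8]
wrist_force: [0.7, 0.2, -0.3]
```

Force dropped: the catch snapped. Follow down until firm contact at the fully shut position.

```bash
for k in 1 2; do python3 -m inch '[{"gripper":0,"dx":0,"dy":0,"dz":-0.0005,"wx":0,"wy":0,"wz":0},{"gripper":0,"dx":0,"dy":0,"dz":-0.001,"wx":0,"wy":0,"wz":0},{"gripper":0,"dx":0,"dy":0,"dz":-0.0015,"wx":0,"wy":0,"wz":0},{"gripper":0,"dx":0,"dy":0,"dz":-0.0015,"wx":0,"wy":0,"wz":0},{"gripper":0,"dx":0,"dy":0,"dz":-0.0015,"wx":0,"wy":0,"wz":0}]' | grep -E "pos|wrist"; done
```

```text
eef_pos: [409.3, 328.9, 41.9]
wrist_force: [-2.4, -1.5, 6.0]
eef_pos: [409.4, 329.0, 41.6]
wrist_force: [-7.7, -5.9, 20.5]
```

Fully shut (8.4 mm below ajar, firm). Retreat and check the mat once more.

```bash
python3 -m inch '[{"gripper":0,"dx":0,"dy":0,"dz":0.01,"wx":0,"wy":0,"wz":0},{"gripper":0,"dx":0,"dy":0,"dz":0.04,"wx":0,"wy":0,"wz":0},{"gripper":0,"dx":-0.01,"dy":0,"dz":0.08,"wx":0,"wy":0,"wz":0},{"gripper":0,"dx":-0.02,"dy":0,"dz":0.12,"wx":0,"wy":0,"wz":0},{"gripper":0,"dx":-0.03,"dy":0,"dz":0.15,"wx":0,"wy":0,"wz":0}]' | grep -E "pos|wrist"
python3 -m inch '[{"gripper":0,"dx":0,"dy":0,"dz":0,"wx":0,"wy":0,"wz":0},{"gripper":0,"dx":0,"dy":0,"dz":0,"wx":0,"wy":0,"wz":0},{"gripper":0,"dx":0,"dy":0,"dz":0,"wx":0,"wy":0,"wz":0},{"gripper":0,"dx":0,"dy":0,"dz":0,"wx":0,"wy":0,"wz":0},{"gripper":0,"dx":0,"dy":0,"dz":0,"wx":0,"wy":0,"wz":0}]' | head -1
python3 - <<'E'
from h import *
im=manip.camera("top");C=cam("top");h=cv2.cvtColor(im,cv2.COLOR_BGR2HSV)
m=cv2.inRange(h,(8,70,60),(25,220,255));m[:185]=0;m[245:]=0;m[:,:310]=0;m[:,390:]=0
for c in cv2.findContours(m,0,1)[0]:
    if cv2.contourArea(c)>30:
        (a,b),_,_=cv2.minAreaRect(c);print(p2w(C,(a,b),31).round(),cv2.contourArea(c))
E
python3 lid.py | sed -n 1,2p
```

```text
eef_pos: [379.1, 329.0, 193.3]
wrist_force: [0.7, 0.1, 0.1]
clock: 58.68
[ 515. -271.   31.] 232.5
[379.21239146 328.66098305 189.10080171] 58.7833
bbox (165, 199, 237, 69) 0.8411300678774537
```

The 28 mm blank is still mid-mat and the lid is shut. Handing in.

```bash
python3 -c "
from cell import manip
print(manip.sign_off())"
```

```text
the job is handed in; nothing more can be done
None
```

I measured the three blanks left to right (24, 24 and 28 mm), put the two 24 mm ones in case notches and the 28 mm one back on the mat, pressed the lid shut past its catch, and handed the job in; sign-off gave no verdict.

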